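# Load the leather press and lower its platen one true turn

### The arm

A 6-joint arm with a two-finger parallel gripper is mounted at the origin on the work surface. World frame = base frame: x ahead of the robot, y to its left, z up, the work surface at z = 0. Lengths are in mm, angles in rad, forces in N, time in s.
With the tool pointing down it reaches from about 275 to 1000 mm from the base axis. Payload 8.4 kg.
Tool frame: the origin (TCP) lies midway between the tips of the shut fingers; the grasp point (between the pads) lies 19 mm behind it; z points along the fingers, y is the direction in which the jaws open and shut (so a half turn about z gives the same grasp; the last joint's range is limited). The gripper opens to 85 mm and grips with 20 to 120 N. Pads are 22 mm wide; open, the fingers measure 114 mm over their backs; the gripper's body (76 mm by 85 mm) begins 54 mm behind the grasp point. The pads swing forward as they close: fully open they stand 13 mm farther back than shut.
Start: joints at [1.182, 0.353, 1.633, -0, 1.155, -0.002], TCP at [235.765, 578.829, 231.281] pointing down, gripper open.
Joint ranges: [-2.63, 2.63], [-0.92, 2.1], [0.06, 2.66], [-1.3, 4.44], [0, 2.69], [-3.02, 3.02]. Speed limits (rad/s): [2.22, 2.22, 2.79, 3.14, 3.14, 3.14].

### API

Orientations are given as [roll, pitch, yaw] about the fixed x, y, z axes, in that order (R = Rz(yaw) Ry(pitch) Rx(roll)).
In Python, from rig import r gives the robot as it stands.
- The arm moves only by the tool play_rows, never from a script. Its argument "moves" is a list of rows, each a list of 3 entries, a list of its own where there are three numbers: the turn, a rotation vector about the tool's x, y, z in degrees, then the shift along the tool's x, y, z in mm, then the opening, from 0 (shut) to 1 (fully open). A call has 1 to 20 rows; each row is the pose to reach, as a shift and turn from the pose measured when the call began, along the tool's axes at that moment; what a row does not reach only later rows make up. A row lasts 1/10 s, in which the tool goes at most 50 mm and 8.59 degrees, less where a joint would pass 70% of its speed; a pose out of reach is approached as far as the arm can. A call with a gripper value outside its range is refused whole. The fingers move at their own pace and stop on an object; "newtons" is the grip in N (left out, the last holds). Time passes only in rows, so rows that repeat a pose let the fingers close. It gives the time, the measured TCP pose, the force and the opening at its end, in the units of the state.
- r.sense(): the state, without advancing time (a new reading comes with each control period).
- r.grab_frame(name): name is "side" or "top" or "wrist"; returns a dict with "color" (420x560x3 uint8, red, green, blue), "K" (3x3 intrinsics, pixels), "rvec" (rotation vector, rad) and "tvec" (3), from world to camera coordinates, as OpenCV has them; the wrist camera has in their place "T_tool_cam" (4x4, takes a point from camera to tool coordinates, whose origin is the TCP and whose axes are the flange's). Camera axes: x right, y down, z forward; pixel columns grow to the right and rows downward; lengths in mm; the calibration is good to about 2 mm. A picture is of the moment at which its call begins: read the wrist's pose just before it. There is no depth.
- r.sign_off(): hands the job in, once; it reports no verdict.
Trained networks look in a picture, given as the dict that the camera call returned (one of the last four; its "shot" number tells which), for a name from the list of things; names that differ only in an ending like _2 or _b are one class to them, and where a whole thing is asked for, a point or a joint stands for the part that bears it (a point fixed in the world has none). Each returns a list of dicts, best first, with "conf" (0 to 1); they miss things now and then, are a little off and sometimes report something else, mostly with a low value. They report only what shows in the picture. A call takes as long as a camera call. They do not tell look-alikes from the thing itself.
- r.silhouettes(picture, name): "mask" (420x560 bool, what is visible of it) and "location" ([column, row] in pixels, amid what is visible of it).
The state is a dict: "clock": time; "qpos": joint angles; "qvel": joint speeds; "joint_efforts": joint torques, N m; "eef_pos": TCP position; "tcp_rot": TCP orientation; "contact_force": force on the tool from outside, world axes, zero at the start; "wrist_torque": the same for the moment, N m; "opening": opening from 0.0 (shut) to 1.0 (fully open).
Only numpy, scipy, OpenCV 4.12 (cv2) and the standard library are available. Lean on these libraries where they do the work, as an engineer would, in place of code of your own. Each camera call takes 0.05 s, during which the arm holds its last target.

### The job

Slide the stamping board fully home against the red stop of the bench press. Then turn the handwheel clockwise to lower the platen by one full turn of the screw: the wheel is loose on the screw, so take up its slack first and count the turn only from where the screw begins to move, and do not go past it. Leave the board home, let go of the wheel and leave everything else on the bench where it stands.

Things in the scene. Friction and masses are not known exactly. Their poses are not given: they have to be found in the camera images.
- press: fixed green bench press; bed 170 mm wide (x), from y=-240 to y=+85 mm, 20 mm high; origin on the table below the screw's axis, z up. Its +y is the way the board slides in. Steel guide rails 12 mm high run along the bed, inner faces at x=+-52.5 mm, outer at +-60. The screw starts fully raised.
- stop (a point): middle of the inner face of the red stop bar across the bed, at y=+60 mm of the press, 28 mm above the table; the bar reaches 36 mm above the table
- beam (a point): top centre of the press's crossbeam, 180 x 50 mm (x, y), between 115 and 155 mm above the table, on two 22 mm columns at x=+-73 mm, y=0; a boss and nuts on it reach 167 mm
- board_center (a point): centre (half-way up) of the loose stamping board: plywood 100 wide (x) x 200 long (y) x 18 mm thick, about 0.3 to 0.65 kg, brass plate 80 x 90 x 6 mm on top of its inner part. It lies flat on the bed between the rails (2.5 mm play each side), axes within 0.03 rad of the press's. With its inner end against the stop this point is at y=-40 mm of the press.
- board_end (a point): middle of the board's outer end face (100 x 18 mm), 100 mm from its centre; this face is pushed. When home it is at y=-140 mm of the press, only 48 mm outside the wheel's edge, so a tool pushing there may need to lean back, away from the wheel
- wheel_hub (a point): centre of the red handwheel on the vertical screw, 190 mm above the table at the rim's mid-height. Rim circle of radius 85 mm, bar 14 mm thick; three straight level spokes 12 mm thick, 120 degrees apart; hub 34 mm across, 22 mm high. Gaps between spokes are open, with nothing above 167 mm beneath. x axis: along the yellow spoke. Clockwise from above lowers the platen.
- wheel_mark (a point): yellow rim end of the yellow spoke, 85 mm from the hub's centre: shows the wheel's angle. The wheel is loose on its screw: it swings freely (under 2 N at mid-spoke) through 0.4 to 2.2 rad of slack clockwise (unknown, unseen); then its lug meets the screw and both turn together, stiffly (10 to 14 N to keep a spoke moving 48 mm from the axis, less once stopped). Both stay where left.
- platen_face (a point): centre of the underside of the steel platen (100 x 100 x 16 mm), driven straight down by the screw, 4 mm a turn; it stands still while the wheel is in its slack. Starts 51 mm above the table, 7 mm above the top of the brass plate
- spool_red: bystander: red thread spool standing upright, 43 mm diameter, 80 mm tall, origin at its foot
- spool_black: bystander: black thread spool, same size, origin at its foot
- spool_tan: bystander: tan thread spool, same size, origin at its foot
- twine: bystander: ball of twine with a flat foot, 112 mm diameter, 93 mm tall, origin at its foot
- pot: bystander: metal pot of brushes, 70 mm diameter, 185 mm tall with the brushes, origin at its foot
- mallet: bystander: hammer lying flat, 200 mm long, along its x axis
- case: bystander: dark closed pencil case, 70 x 180 x 28 mm, long along its y axis, origin at its underside
Not all that is in view belongs to the job. What is shaped like the part that bears board_center but blue or purple is not meant.

How it is judged (in metres and radians):
On the way, in this order (a step that is already met when the one before it is completed fails the run):
1. the board is home against the red stop, the platen still up (y of board_center in the frame of press above -0.043 m and z of board_center in the frame of press below 0.033 m and distance of platen_face from where it was at the start of the episode below 0.0005 m), for 0.2 s.
2. the platen has come down by one full turn of the screw (4 mm), within a sixteenth of a turn (y of board_center in the frame of press above -0.043 m and z of board_center in the frame of press below 0.033 m and distance of platen_face from where it was at the start of the episode between 0.00375 and 0.00425 m), for 0.2 s.
At the end, for the whole second after the job is handed in: The board lies flat on the bed with its inner end within 3 mm of the red stop, at rest, and the platen stands 4 mm (one turn of the screw) below its start, within 0.25 mm (a sixteenth of a turn) (all of step 2 and linear speed of board below 0.01 m/s); the robot touches nothing.
It fails at once if the screw is turned more than a sixteenth of a turn too far (platen down by more than 4.25 mm) (distance of platen_face from where it was at the start of the episode above 0.00425 m).
It fails at once if a bystander is shifted by more than 30 mm or knocked over (distance of any of spool_red, spool_black, spool_tan, twine, pot, mallet, case from where it was at the start of the episode above 0.03 m or angle between any of spool_red, spool_black, spool_tan, twine, pot's own z axis and vertical above 0.5 rad).
It also fails if it takes over 72 s, if anything falls off the work surface, if the arm or the gripper's body presses on something with over 40 N, if the wrist force passes 120 N, or if a joint passes its speed limit or range.

## Working session

There is one attempt and no reset: what is moved stays moved. The work goes in short steps, Python scripts to look and compute and a tool call to move; the robot and the scene stay as the last step left them, time stands still between calls to the robot, and variables do not carry over. Pictures are saved under pics/ and viewed, and the job is handed in when it is done.

Besides the shell and the picture viewer there is one more tool, called after ">>>" as a command line: name --argument value ..., lists and objects as JSON in quotes. play_rows: Moves the arm, as the interface text tells. Its arguments: {"type":"object","properties":{"moves":{"type":"array"},"newtons":{"type":"number"}},"required":["moves"]}

```bash
mkdir -p pics; ls; python3 - <<'E'
from rig import r
import cv2
s=r.sense(); print(s)
for n in ['side','top','wrist']:
    p=r.grab_frame(n); cv2.imwrite(f'pics/{n}0.png',p['color'][:,:,::-1]); 
    print(n,p['K'],p.get('rvec'),p.get('tvec'),p.get('T_tool_cam'))
E
```

```text
pics
{'clock': 0.0, 'qpos': array([ 1.18159502e+00,  3.53678727e-01,  1.63415748e+00, -2.32186745e-05,
        1.15522010e+00, -2.39524204e-03]), 'qvel': array([-0.00034805,  0.0001233 , -0.0003355 , -0.0013348 , -0.00131651,
       -0.00014658]), 'joint_efforts': array([ 7.36696547e-04, -6.05252981e+01, -3.42062545e+01,  2.97056170e-05,
        9.36709024e-03,  1.08424169e-05]), 'eef_pos': array([235.58489473, 578.36088251, 230.53260959]), 'tcp_rot': array([-3.14012896e+00,  1.77227920e-05,  2.75479599e+00]), 'contact_force': array([-0.11089487,  0.29517662, -1.04074889]), 'wrist_torque': array([-0.00554915, -0.00610905,  0.02602653]), 'opening': 0.9994631251739227}
side [[535.71098639   0.         274.85300311]
 [  0.         535.71098639 209.02428176]
 [  0.           0.           1.        ]] [ 2.14024754  1.03842968 -0.4317751 ] [-311.00886009 -203.39587175 1955.46304104] None
top [[414.64933332   0.         281.73398643]
 [  0.         414.64933332 204.37981023]
 [  0.           0.           1.        ]] [ 2.0852428  -2.14240605  0.19514621] [  -6.44813329  533.4359426  1065.76491805] None
wrist [[291.58680554   0.         281.57338126]
 [  0.         291.58680554 209.3144963 ]
 [  0.           0.           1.        ]] None None [[-8.27869830e-04 -9.62177839e-01 -2.72420854e-01  6.92735728e+01]
 [ 9.99999529e-01 -9.34681734e-04  2.62316962e-04 -4.21162287e-01]
 [-5.07022364e-04 -2.72420508e-01  9.62178159e-01 -1.42641961e+02]
 [ 0.00000000e+00  0.00000000e+00  0.00000000e+00  1.00000000e+00]]
```

View pics/side0.png

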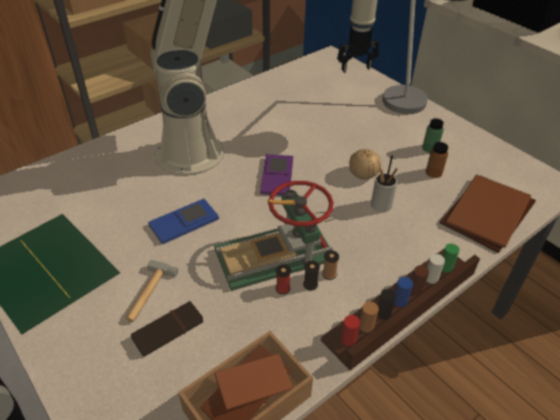

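View pics/top0.png

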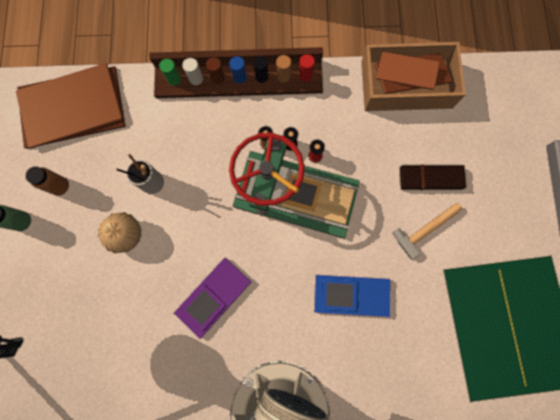

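View pics/wrist0.png

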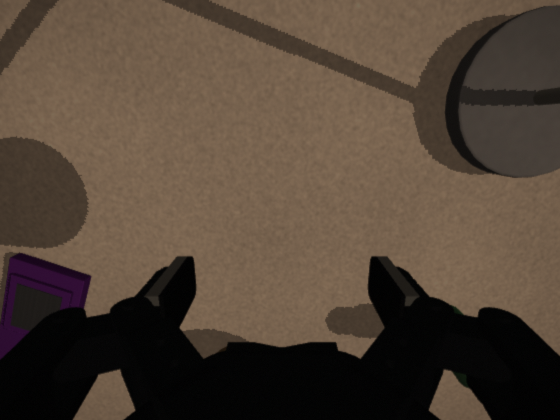

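```bash
cat > h.py <<'E'
import numpy as np, cv2
from rig import r
def proj(p,P):
    return cv2.projectPoints(np.asarray(P,float).reshape(-1,3),p['rvec'],p['tvec'],p['K'],None)[0].reshape(-1,2)
def ray(p,uv,z):
    R=cv2.Rodrigues(np.asarray(p['rvec']))[0];t=np.asarray(p['tvec']).reshape(3)
    d=R.T@np.linalg.inv(p['K'])@np.array([uv[0],uv[1],1.]);c=-R.T@t
    return c+d*(z-c[2])/d[2]
E
python3 - <<'E'
from h import *
for n in ['side','top']:
    p=r.grab_frame(n)
    np.save(f'{n}_cal.npy',dict(K=p['K'],rvec=p['rvec'],tvec=p['tvec']),allow_pickle=True)
    for nm in ['press','board_center','wheel_hub','wheel_mark','stop','beam','board_end','platen_face','spool_red','spool_black','spool_tan','twine','pot','mallet','case']:
        o=r.silhouettes(p,nm)
        print(n,nm,[(round(d['conf'],2),np.round(d['location'],1),d['mask'].sum()) for d in o[:4]])
        if o and nm in('press','board_center','wheel_hub'): np.save(f'm_{n}_{nm}.npy',o[0]['mask'])
    c=p['color'][:,:,::-1]
    q=c[120:250,215:375] if n=='top' else c[170:300,200:360]
    cv2.imwrite(f'pics/{n}1.png',cv2.resize(q,None,fx=5,fy=4.6,interpolation=cv2.INTER_CUBIC)[:600])
E
```

```text
side press [(0.94, array([293.3, 238.9]), np.int64(4447))]
side board_center [(0.75, array([183.4, 222.2]), np.int64(1652)), (0.68, array([255.7, 250.5]), np.int64(1896)), (0.68, array([278.2, 171. ]), np.int64(1085)), (0.68, array([166.5, 327.1]), np.int64(1846))]
side wheel_hub [(0.75, array([301.3, 204. ]), np.int64(1176))]
side wheel_mark [(0.9, array([303.6, 202.2]), np.int64(1204))]
side stop [(0.59, array([289.6, 238.8]), np.int64(4504))]
side beam [(0.86, array([291.9, 236.3]), np.int64(4637))]
side board_end [(0.96, array([255.9, 253.7]), np.int64(1735)), (0.87, array([182.7, 225.1]), np.int64(1641)), (0.77, array([274.9, 175.9]), np.int64(1034))]
side platen_face [(0.85, array([287.6, 242.1]), np.int64(525)), (0.4, array([330. , 264.1]), np.int64(390))]
side spool_red [(0.65, array([282.6, 280.1]), np.int64(422))]
side spool_black [(0.71, array([311.4, 277.3]), np.int64(410))]
side spool_tan [(0.62, array([331.4, 263. ]), np.int64(359)), (0.22, array([366.5, 168.5]), np.int64(762))]
side twine [(0.87, array([366.3, 166.3]), np.int64(806))]
side pot []
side mallet [(0.84, ar
[... 710 characters left out ...]
5, array([352.7, 295.5]), np.int64(2901)), (0.64, array([314. , 152.7]), np.int64(305))]
top platen_face [(0.72, array([280.5, 180.5]), np.int64(371))]
top spool_red [(0.59, array([314.9, 148.3]), np.int64(340))]
top spool_black [(0.64, array([290.9, 136.3]), np.int64(208))]
top spool_tan [(0.53, array([143.5, 176.8]), np.int64(987)), (0.49, array([261.5, 130.2]), np.int64(103))]
top twine [(0.55, array([116.3, 231.8]), np.int64(1366)), (0.27, array([324.2, 199.3]), np.int64(2066))]
top pot [(0.7, array([141.6, 177.6]), np.int64(974))]
top mallet [(0.8, array([420.7, 230.3]), np.int64(821))]
top case [(0.9, array([432.9, 175.7]), np.int64(1706)), (0.43, array([290.6, 134.1]), np.int64(185))]
```

View pics/top1.png

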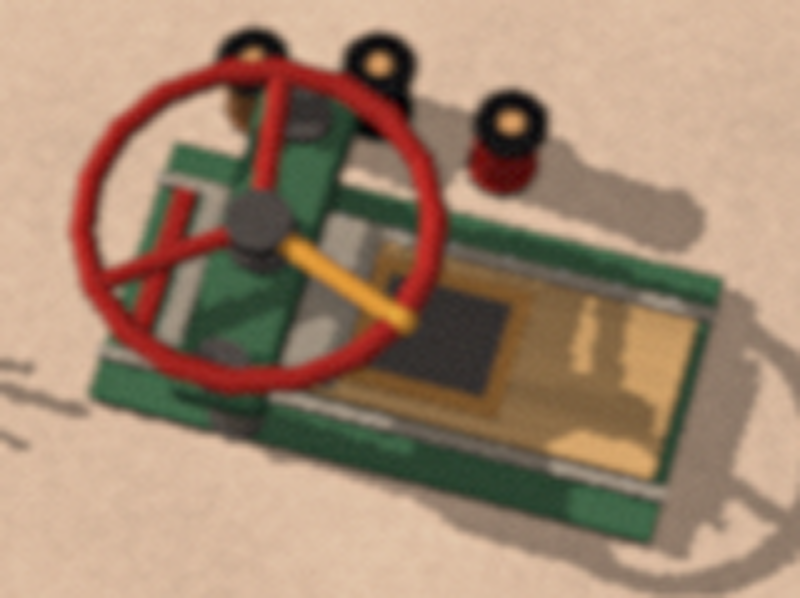

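View pics/side1.png

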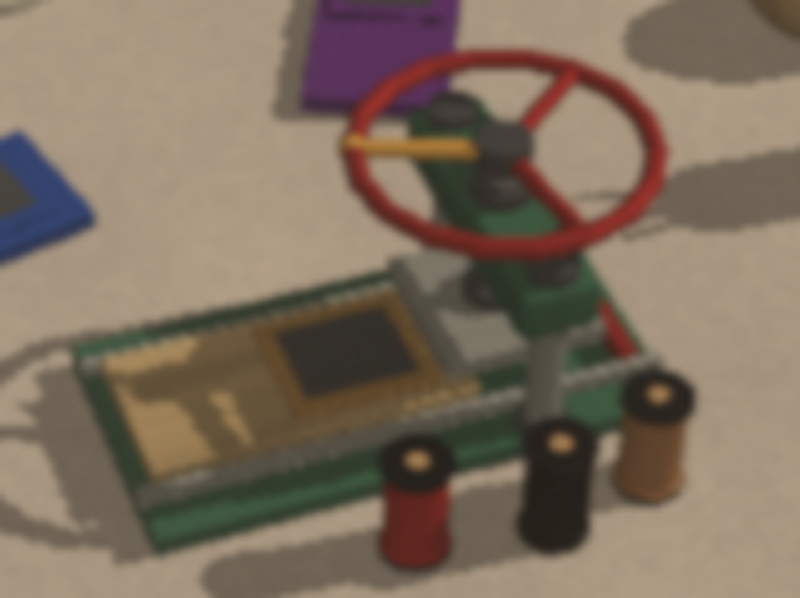

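```bash
cat > fit.py <<'E'
from h import *
from scipy.optimize import least_squares
def press2w(q,P):
    P=np.asarray(P,float).reshape(-1,3);x,y,a=q[:3];c,s=np.cos(a),np.sin(a)
    return np.c_[x+c*P[:,0]-s*P[:,1],y+s*P[:,0]+c*P[:,1],P[:,2]]
E
python3 - <<'E'
from fit import *
cal={n:np.load(f'{n}_cal.npy',allow_pickle=True).item() for n in('side','top')}
for n in cal:
    R=cv2.Rodrigues(np.asarray(cal[n]['rvec']))[0]; print(n,'cam',-R.T@np.asarray(cal[n]['tvec']).ravel())
T=lambda u,v:(215+u/5-.4,120+v/4.6-.4); S=lambda u,v:(200+u/5-.4,170+v/4.6-.4)
# bed corners z=20: [press pt], obs
obs=[('top',(85,-240,20),T(720,278)),('top',(-85,-240,20),T(655,520)),('top',(-85,85,20),T(93,392)),('top',(85,85,20),T(178,145)),
('side',(-85,-240,20),S(73,347)),('side',(85,-240,20),S(155,535)),('top',(0,0,201),T(261,218)),('side',(0,0,201),S(505,135))]
im={n:cv2.imread(f'pics/{n}0.png') for n in cal}
def f(q):
    return np.concatenate([proj(cal[n],press2w(q,P))[0]-o for n,P,o in obs])
c0=ray(cal['top'],T(261,218),201); print(c0)
best=None
for a in np.arange(-3,3.2,.5):
    o=least_squares(f,[c0[0],c0[1],a],loss='soft_l1')
    if best is None or o.cost<best.cost: best=o
print(best.x,best.cost,f(best.x).reshape(-1,2).round(1))
q=best.x
np.save('q.npy',q)
th=np.linspace(0,2*np.pi,200)
for n in cal:
    sc=4
    I=cv2.resize(im[n],None,fx=sc,fy=sc,interpolation=cv2.INTER_CUBIC)
    def pl(P,col,closed=True):
        u=((proj(cal[n],press2w(q,P))+.5)*sc-.5).round().astype(int); cv2.polylines(I,[u.reshape(-1,1,2)],closed,col,1,cv2.LINE_AA)
    for z in(0,20): pl([(85,-240,z),(-85,-240,z),(-85,85,z),(85,85,z)],(255,0,255))
    for R in(78,92): pl(np.c_[R*np.cos(th),R*np.sin(th),190+0*th],(255,255,0))
    pl([(52.5,-240,32),(52.5,85,32)],(0,255,255));pl([(-52.5,-240,32),(-52.5,85,32)],(0,255,255))
    pl([(-90,-25,155),(90,-25,155),(90,25,155),(-90,25,155)],(0,0,255))
    C=I[440:1040,820:1540] if n=='top' else I[680:1280,800:1500]
    cv2.imwrite(f'pics/{n}fit.png',C)
E
```

```text
side cam [1401.52024556 -727.18774486 1211.96991776]
top cam [ 316.30643278  -30.13612154 1148.6916029 ]
[595.05228961  10.97816135 201.        ]
[596.05891027  12.09659618  -6.5838371 ] 8.992815634916123 [[ 1.6 -1.2]
 [-0.1  4.4]
 [-1.5  0.7]
 [-1.  -1.9]
 [-1.2 -0.4]
 [-0.2  1. ]
 [-0.5 -0.4]
 [-0.3  0.2]]
```

```bash
sleep 0
```

```text
(no output)
```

View pics/topfit.png

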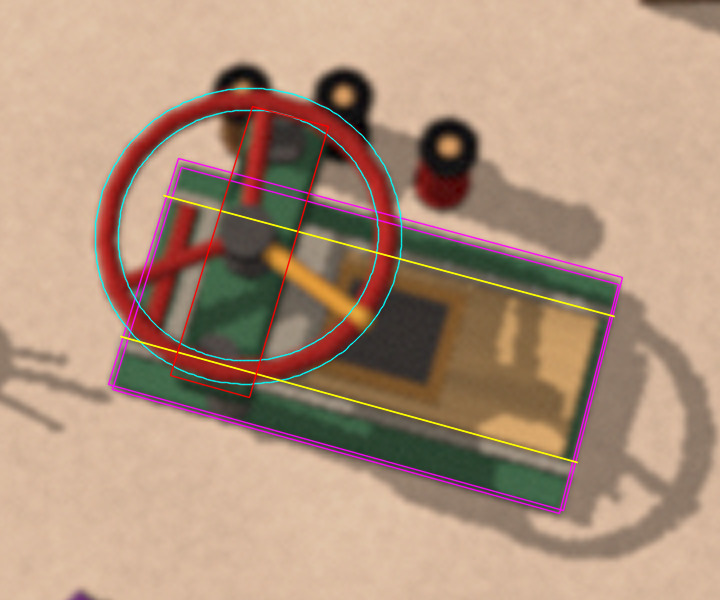

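View pics/sidefit.png

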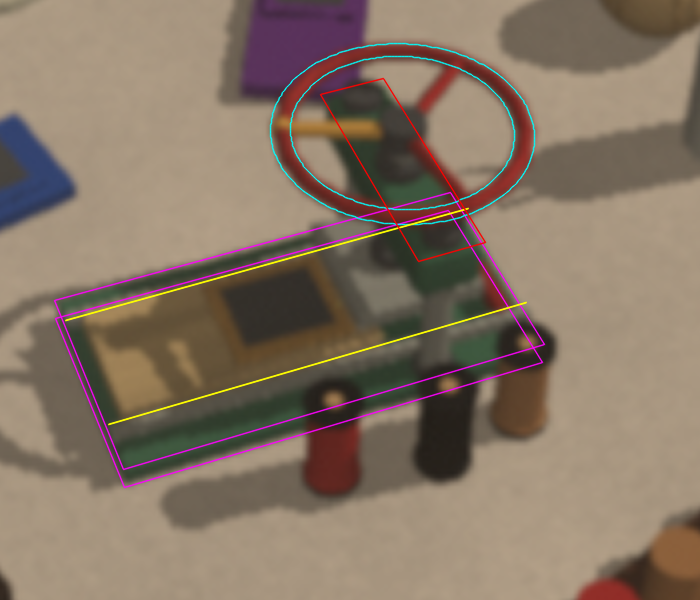

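```bash
cat >> fit.py <<'E'
from scipy.spatial.transform import Rotation as Ro
def rows(poses,s=None,grip=0,rot0=None):
    """poses: list of (pos xyz, Ro). prints rows relative to current"""
    s=s or r.sense(); R0=Ro.from_euler('xyz',s['tcp_rot']); p0=np.array(s['eef_pos'])
    out=[]
    for p,R in poses:
        rv=np.degrees((R0.inv()*R).as_rotvec()); d=R0.inv().apply(np.array(p)-p0)
        out.append([[round(float(v),1)+0. for v in rv],[round(float(v),1)+0. for v in d],grip])
    print(str(out).replace(' ',''))
def interp(p1,R1,n,s=None):
    from scipy.spatial.transform import Slerp
    s=s or r.sense(); R0=Ro.from_euler('xyz',s['tcp_rot']); p0=np.array(s['eef_pos'])
    sl=Slerp([0,1],Ro.concatenate([R0,R1]))
    return [(p0+(np.array(p1)-p0)*k/n, sl(k/n)) for k in range(1,n+1)]
def lean(yaw,th): return Ro.from_euler('z',yaw)*Ro.from_euler('x',np.pi)*Ro.from_euler('x',th)
E
python3 - <<'E'
from fit import *
q=np.load('q.npy');cal=np.load('top_cal.npy',allow_pickle=True).item()
def tp(w): d=w[:2]-q[:2];c,s=np.cos(q[2]),np.sin(q[2]);return np.array([c*d[0]+s*d[1],-s*d[0]+c*d[1]])
for uv in [(590,310),(600,318),(562,455),(568,450)]:
    print(uv,tp(ray(cal,((820+uv[0]+.5)/4-.5,(440+uv[1]+.5)/4-.5),38)))
print('mark',tp(ray(cal,((820+362+.5)/4-.5,(440+315+.5)/4-.5),190)))
T=press2w(q,[(0,-265,250)])[0];print(T)
R0=Ro.from_euler('xyz',r.sense()['tcp_rot'])
# pure z-turn increments of +8.3deg about tool z
n=20;s=r.sense();p0=s['eef_pos']
yaw1=s['tcp_rot'][2]-np.radians(160)
ps=[(p0+(T-p0)*min(1,k/19),R0*Ro.from_rotvec([0,0,np.radians(160)*k/n])) for k in range(1,n+1)]
rows(ps)
E
```

```text
(590, 310) [  50.7109608  -222.32529748]
(600, 318) [  47.06987943 -230.27127061]
(562, 455) [ -52.06269052 -228.29084891]
(568, 450) [ -47.66180676 -231.35678636]
mark [-30.27471377 -79.43445447]
[ 517.58106132 -241.01647583  250.        ]
[[[0.0,0.0,8.0],[-30.0,-34.4,-1.0],0],[[0.0,0.0,16.0],[-60.0,-68.7,-2.0],0],[[0.0,0.0,24.0],[-90.0,-103.1,-3.0],0],[[0.0,0.0,32.0],[-120.1,-137.5,-3.9],0],[[0.0,0.0,40.0],[-150.1,-171.8,-4.9],0],[[0.0,0.0,48.0],[-180.1,-206.2,-5.9],0],[[0.0,0.0,56.0],[-210.1,-240.6,-6.9],0],[[0.0,0.0,64.0],[-240.1,-274.9,-7.9],0],[[0.0,0.0,72.0],[-270.1,-309.3,-8.9],0],[[0.0,0.0,80.0],[-300.1,-343.7,-9.9],0],[[0.0,0.0,88.0],[-330.2,-378.0,-10.9],0],[[0.0,0.0,96.0],[-360.2,-412.4,-11.8],0],[[0.0,0.0,104.0],[-390.2,-446.8,-12.8],0],[[0.0,0.0,112.0],[-420.2,-481.1,-13.8],0],[[0.0,0.0,120.0],[-450.2,-515.5,-14.8],0],[[0.0,0.0,128.0],[-480.2,-549.9,-15.8],0],[[0.0,0.0,136.0],[-510.2,-584.2,-16.8],0],[[0.0,0.0,144.0],[-540.3,-618.6,-17.8],0],[[0.0,0.0,152.0],[-570.3,-653.0,-18.7],0],[[0.0,0.0,160.0],[-570.3,-653.0,-18.7],0]]
```

>>> play_rows --moves '[[[0, 0, 8], [-30, -34, -6], 0], [[0, 0, 16], [-60, -69, -12], 0], [[0, 0, 24], [-90, -103, -18], 0], [[0, 0, 32], [-120, -137, -20], 0], [[0, 0, 40], [-150, -172, -20], 0], [[0, 0, 48], [-180, -206, -20], 0], [[0, 0, 56], [-210, -240, -20], 0], [[0, 0, 64], [-240, -275, -20], 0], [[0, 0, 72], [-270, -309, -20], 0], [[0, 0, 80], [-300, -344, -20], 0], [[0, 0, 88], [-330, -378, -20], 0], [[0, 0, 96], [-360, -412, -20], 0], [[0, 0, 104], [-390, -447, -20], 0], [[0, 0, 112], [-420, -481, -20], 0], [[0, 0, 120], [-450, -515, -20], 0], [[0, 0, 128], [-480, -550, -20], 0], [[0, 0, 136], [-510, -584, -20], 0], [[0, 0, 144], [-540, -619, -20], 0], [[0, 0, 152], [-570, -653, -20], 0], [[0, 0, 160], [-570, -653, -20], 0]]'

```text
clock: 3.75
eef_pos: [518.9, -245.7, 251.2]
tcp_rot: [3.14, -0.002, -0.047]
contact_force: [0.8, 0.3, -0.1]
opening: 0.003
```

```bash
cat >> fit.py <<'E'
def wcal(p,s):
    T=np.eye(4);T[:3,:3]=Ro.from_euler('xyz',s['tcp_rot']).as_matrix();T[:3,3]=s['eef_pos']
    W=T@np.asarray(p['T_tool_cam']); R=W[:3,:3].T
    return dict(K=p['K'],rvec=cv2.Rodrigues(R)[0],tvec=-R@W[:3,3])
E
python3 - <<'E'
from fit import *
s=r.sense();p=r.grab_frame('wrist'); np.save('w1.npy',wcal(p,s),allow_pickle=True)
print(s['qpos'].round(2))
cv2.imwrite('pics/w1raw.png',p['color'][:,:,::-1])
c=wcal(p,s);q=np.load('q.npy')
I=cv2.resize(p['color'][:,:,::-1],None,fx=1.42,fy=1.42).copy()
def pl(P,col):
    u=((proj(c,press2w(q,P))+.5)*1.42).round().astype(int);cv2.polylines(I,[u.reshape(-1,1,2)],True,col,1)
for z in(0,20): pl([(85,-240,z),(-85,-240,z),(-85,85,z),(85,85,z)],(255,0,255))
pl([(52.5,-240,32),(52.5,85,32)],(0,255,255));pl([(-52.5,-240,32),(-52.5,85,32)],(0,255,255))
pl([(-50,-229,38),(50,-229,38)],(255,255,255))
cv2.imwrite('pics/w1.png',I)
E
```

```text
[-0.44  0.25  1.72 -0.    1.16  1.17]
```

View pics/w1.png

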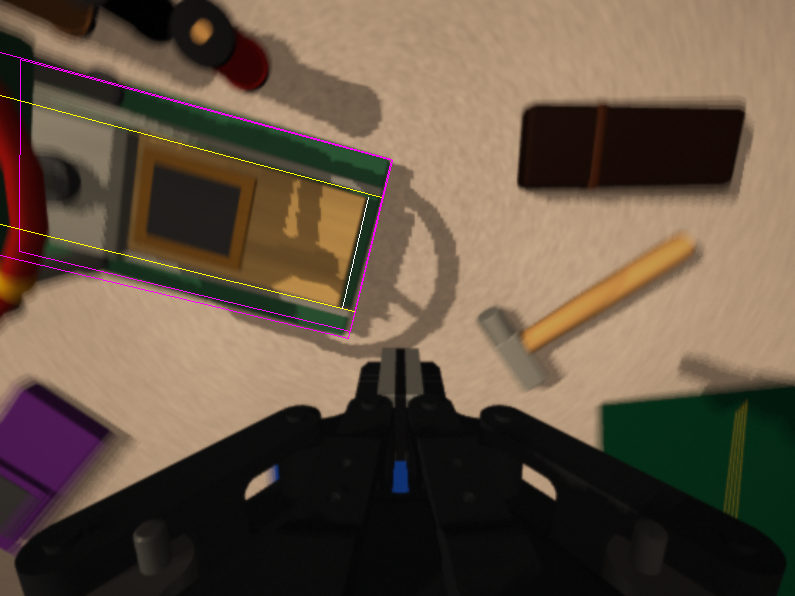

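```bash
python3 - <<'E'
from fit import *
q=np.load('q.npy');q[2]+=2*np.pi;print(q)
L=np.radians(20)
A=press2w(q,[(0,-272,100)])[0];B=press2w(q,[(0,-270,27)])[0]
P=interp(A,lean(q[2],L),5); R=P[-1][1]
P+= [(A+(B-A)*k/4,R) for k in (1,2,3,4,4)]
rows(P); print(R.as_euler('xyz'))
cal=np.load('top_cal.npy',allow_pickle=True).item()
print(ray(cal,(405,245),10),B)
E
```

```text
[ 5.96058910e+02  1.20965962e+01 -3.00651794e-01]
[[[4.0,0.5,2.8],[-0.4,0.9,30.2],0],[[8.0,1.0,5.6],[-0.9,1.7,60.4],0],[[12.0,1.5,8.4],[-1.3,2.6,90.6],0],[[15.9,2.0,11.2],[-1.7,3.4,120.8],0],[[19.9,2.4,13.9],[-2.1,4.3,151.0],0],[[19.9,2.4,13.9],[-2.0,3.8,169.2],0],[[19.9,2.4,13.9],[-1.9,3.3,187.5],0],[[19.9,2.4,13.9],[-1.8,2.8,205.7],0],[[19.9,2.4,13.9],[-1.7,2.3,224.0],0],[[19.9,2.4,13.9],[-1.7,2.3,224.0],0]]
[-2.7925268   0.         -0.30065179]
[ 418.60150129 -354.66457563   10.        ] [ 516.10034719 -245.79219417   27.        ]
```

>>> play_rows --moves '[[[4, 0.5, 2.8], [0, 1, 30], 0], [[8, 1, 5.6], [-1, 2, 60], 0], [[12, 1.5, 8.4], [-1, 3, 90], 0], [[16, 2, 11.2], [-2, 3, 121], 0], [[20, 2.4, 14], [-2, 4, 151], 0], [[20, 2.4, 14], [-2, 4, 169], 0], [[20, 2.4, 14], [-2, 3, 187], 0], [[20, 2.4, 14], [-2, 3, 206], 0], [[20, 2.4, 14], [-2, 2, 224], 0], [[20, 2.4, 14], [-2, 2, 224], 0]]'

```text
clock: 4.8
eef_pos: [514.4, -243.9, 25.2]
tcp_rot: [-2.79, 0.004, -0.299]
contact_force: [0.4, 1.0, -0.6]
opening: 0.0
```

```bash
python3 - <<'E'
from fit import *
s=r.sense();print(s['eef_pos'],s['tcp_rot'],s['qpos'].round(2),s['contact_force'])
for n in('side','wrist'):
    p=r.grab_frame(n);c=p['color'][:,:,::-1]
    if n=='side': c=cv2.resize(c[180:320,190:370],None,fx=4,fy=4)
    cv2.imwrite(f'pics/{n}2.png',c)
E
```

```text
[ 514.3918127  -243.86197102   25.16175502] [-2.78995811  0.00401607 -0.29851922] [-0.64  0.61  1.83  0.43  0.88  0.92] [ 0.42186611  0.99161651 -0.63184764]
```

View pics/side2.png

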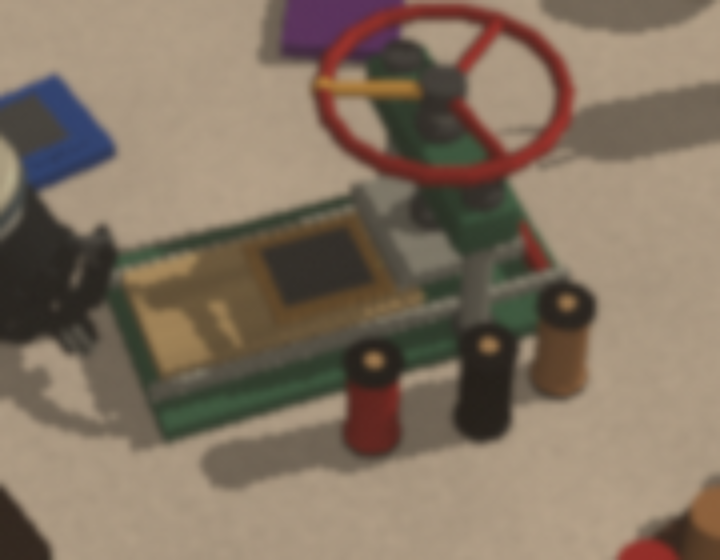

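View pics/wrist2.png

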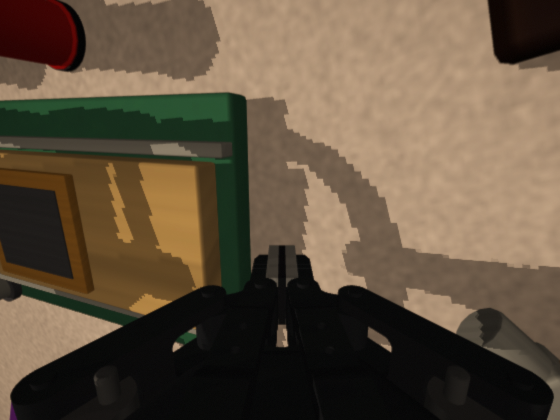

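```bash
python3 - <<'E'
from fit import *
q=np.load('q.npy')
def tp(w): d=w[:2]-q[:2];c,s=np.cos(q[2]),np.sin(q[2]);return np.array([c*d[0]+s*d[1],-s*d[0]+c*d[1]]).round(1)
s=r.sense();p=r.grab_frame('wrist');c=wcal(p,s)
print('tcp',tp(s['eef_pos']))
print('corner',tp(ray(c,(245,95),20)),'board corner',tp(ray(c,(203,163),38)), 'end lower',tp(ray(c,(217,163),20)),tp(ray(c,(217,270),20)),tp(ray(c,(204,270),38)))
print('bed end near',tp(ray(c,(248,230),20)))
print('rail corner top',tp(ray(c,(230,143),32)),tp(ray(c,(230,158),32)))
print('tcp px',proj(c,[s['eef_pos']]))
E
```

```text
tcp [  -0.6 -269.3]
corner [  83.8 -247.3] board corner [  51.2 -232. ] end lower [  49.  -228.6] [ -17.9 -223.8] [  -8.4 -227.4]
bed end near [  11.5 -246.4]
rail corner top [  60.8 -244.3] [  53.5 -243.9]
tcp px [[281.15822683 260.70167256]]
```

```bash
python3 - <<'E'
from fit import *
q=np.load('q.npy');s=r.sense();R0=Ro.from_euler('xyz',s['tcp_rot'])
p0=s['eef_pos'];py=np.array([-np.sin(q[2]),np.cos(q[2]),0])
rows([(p0+[0,0,3.5]+py*d,R0) for d in [0,6,14,22,30,38,46,54,62,70,78,86,92,92]])
E
```

```text
[[[0.0,0.0,0.0],[0.0,-1.2,-3.3],0],[[0.0,0.0,0.0],[0.0,-6.8,-1.2],0],[[0.0,0.0,0.0],[0.0,-14.4,1.5],0],[[0.0,0.0,0.0],[0.0,-21.9,4.3],0],[[0.0,0.0,0.0],[0.0,-29.4,7.0],0],[[0.0,0.0,0.0],[0.0,-36.9,9.8],0],[[0.0,0.0,0.0],[0.0,-44.4,12.5],0],[[0.0,0.0,0.0],[0.0,-51.9,15.2],0],[[0.0,0.0,0.0],[0.0,-59.4,18.0],0],[[0.0,0.0,0.0],[0.0,-67.0,20.7],0],[[0.0,0.0,0.0],[0.0,-74.5,23.5],0],[[0.0,0.0,0.0],[0.0,-82.0,26.2],0],[[0.0,0.0,0.0],[0.1,-87.6,28.3],0],[[0.0,0.0,0.0],[0.1,-87.6,28.3],0]]
```

>>> play_rows --moves '[[[0, 0, 0], [0, -1, -3.3], 0], [[0, 0, 0], [0, -7, -1.2], 0], [[0, 0, 0], [0, -14.4, 1.5], 0], [[0, 0, 0], [0, -22, 4.3], 0], [[0, 0, 0], [0, -27, 6], 0], [[0, 0, 0], [0, -32, 8], 0], [[0, 0, 0], [0, -37, 9.8], 0], [[0, 0, 0], [0, -44.4, 12.5], 0], [[0, 0, 0], [0, -52, 15.2], 0], [[0, 0, 0], [0, -59.4, 18], 0], [[0, 0, 0], [0, -67, 20.7], 0], [[0, 0, 0], [0, -74.5, 23.5], 0], [[0, 0, 0], [0, -82, 26.2], 0], [[0, 0, 0], [0, -82, 26.2], 0]]'

```text
clock: 6.35
eef_pos: [541.6, -161.8, 31.3]
tcp_rot: [-2.791, 0.001, -0.299]
contact_force: [0.0, -0.3, 0.2]
opening: 0.005
```

```bash
python3 - <<'E'
from fit import *
q=np.load('q.npy')
s=r.sense();print(s['eef_pos'],s['tcp_rot'],s['qpos'].round(2),s['contact_force'])
for n in('side','wrist'):
    p=r.grab_frame(n);c=p['color'][:,:,::-1]
    if n=='side': c=cv2.resize(c[180:320,190:370],None,fx=4,fy=4)
    cv2.imwrite(f'pics/{n}3.png',c)
E
```

```text
[ 541.60253656 -161.7662777    31.28665566] [-2.79052296e+00  9.17250134e-04 -2.99190656e-01] [-0.5   0.57  1.88  0.48  0.82  1.02] [ 0.02898121 -0.28523443  0.15158494]
```

View pics/side3.png

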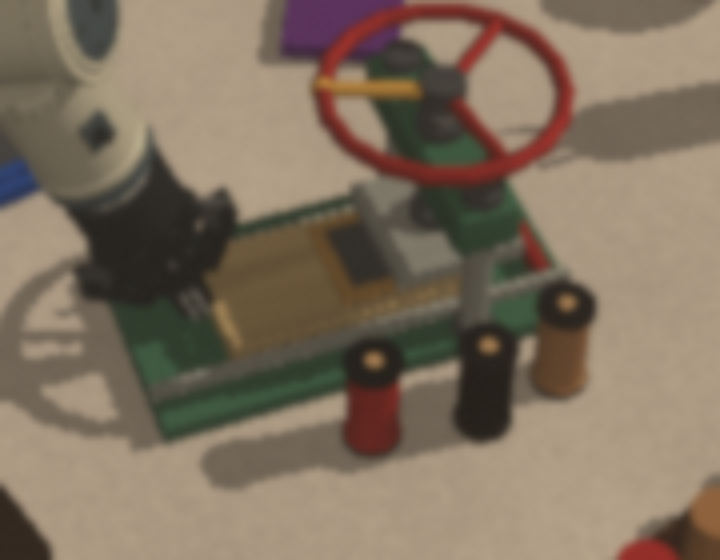

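View pics/wrist3.png

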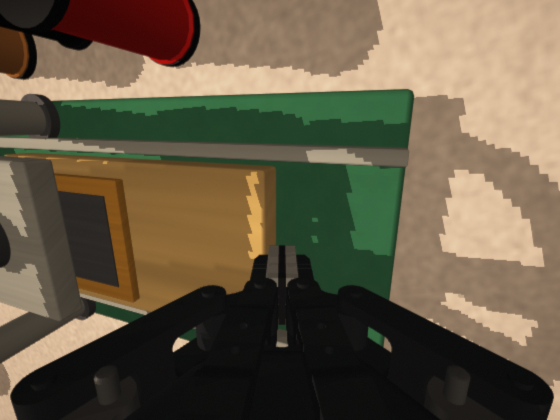

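>>> play_rows --moves '[[[0, 0, 0], [0, -3, 4.2], 0], [[0, 0, 0], [0, -7, 5.5], 0], [[0, 0, 0], [0, -11, 7], 0], [[0, 0, 0], [0, -15, 8.5], 0], [[0, 0, 0], [0, -18, 9.6], 0], [[0, 0, 0], [0, -20, 10.3], 0], [[0, 0, 0], [0, -20, 10.3], 0]]'

```text
clock: 7.15
eef_pos: [548.7, -141.5, 28.7]
tcp_rot: [-2.791, -0.001, -0.3]
contact_force: [-0.1, -3.2, 3.3]
opening: 0.002
```

>>> play_rows --moves '[[[0, 0, 0], [0, -1.5, 0.5], 0], [[0, 0, 0], [0, -3, 1], 0], [[0, 0, 0], [0, -4, 1.4], 0], [[0, 0, 0], [0, -5, 1.8], 0], [[0, 0, 0], [0, -5, 1.8], 0]]'

```text
clock: 7.65
eef_pos: [550.2, -136.3, 28.8]
tcp_rot: [-2.791, -0.0, -0.3]
contact_force: [-0.6, -3.8, 2.8]
opening: -0.003
```

>>> play_rows --moves '[[[0, 0, 0], [0, -1, 0.3], 0], [[0, 0, 0], [0, -2, 0.7], 0], [[0, 0, 0], [0, -3, 1], 0], [[0, 0, 0], [0, -4, 1.4], 0], [[0, 0, 0], [0, -4, 1.4], 0]]'

```text
clock: 8.15
eef_pos: [551.5, -132.0, 28.8]
tcp_rot: [-2.791, -0.0, -0.3]
contact_force: [-1.0, -2.7, 1.9]
opening: 0.003
```

>>> play_rows --moves '[[[0, 0, 0], [0, -1, 0.3], 0], [[0, 0, 0], [0, -2, 0.7], 0], [[0, 0, 0], [0, -3, 1], 0], [[0, 0, 0], [0, -4, 1.4], 0], [[0, 0, 0], [0, -4, 1.4], 0]]'

```text
clock: 8.65
eef_pos: [552.7, -127.7, 28.8]
tcp_rot: [-2.791, -0.0, -0.3]
contact_force: [-0.6, -2.0, 0.5]
opening: 0.002
```

```bash
python3 - <<'E'
from fit import *
for n in('side','wrist'):
    p=r.grab_frame(n);c=p['color'][:,:,::-1]
    if n=='side': c=cv2.resize(c[180:320,190:370],None,fx=4,fy=4)
    cv2.imwrite(f'pics/{n}4.png',c)
E
```

```text
(no output)
```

View pics/side4.png

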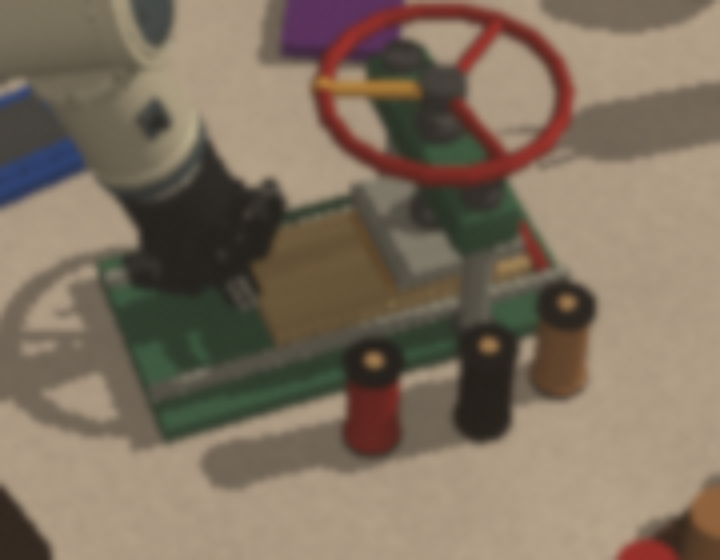

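View pics/wrist4.png

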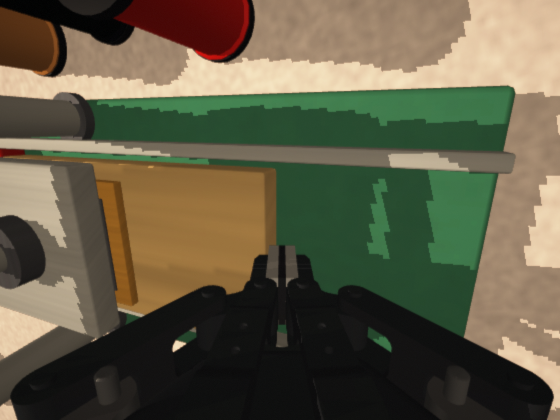

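>>> play_rows --moves '[[[0, 0, 0], [0, -1, 0.3], 0], [[0, 0, 0], [0, -2, 0.7], 0], [[0, 0, 0], [0, -3, 1], 0], [[0, 0, 0], [0, -4, 1.4], 0], [[0, 0, 0], [0, -4, 1.4], 0]]'

```text
clock: 9.25
eef_pos: [553.4, -125.4, 28.8]
tcp_rot: [-2.793, -0.001, -0.299]
contact_force: [-7.8, -14.5, 4.3]
opening: -0.001
```

>>> play_rows --moves '[[[0, 0, 0], [0, -2, 0.7], 0], [[0, 0, 0], [0, -3.5, 1.2], 0], [[0, 0, 0], [0, -3.5, 1.2], 0], [[0, 0, 0], [0, -3.5, 1.2], 0]]'

```text
clock: 9.65
eef_pos: [553.6, -125.1, 28.8]
tcp_rot: [-2.798, -0.003, -0.298]
contact_force: [-14.3, -22.6, 8.6]
opening: 0.003
```

```bash
python3 - <<'E'
from fit import *
p=r.grab_frame('side');c=p['color'][:,:,::-1]
c=cv2.resize(c[215:285,270:350],None,fx=8,fy=8,interpolation=cv2.INTER_CUBIC)
cv2.imwrite(f'pics/side5.png',c)
p=r.grab_frame('top');c=p['color'][:,:,::-1]
c=cv2.resize(c[120:250,215:375],None,fx=4.6,fy=4.6,interpolation=cv2.INTER_CUBIC)
cv2.imwrite(f'pics/top5.png',c)
E
```

View pics/side5.png

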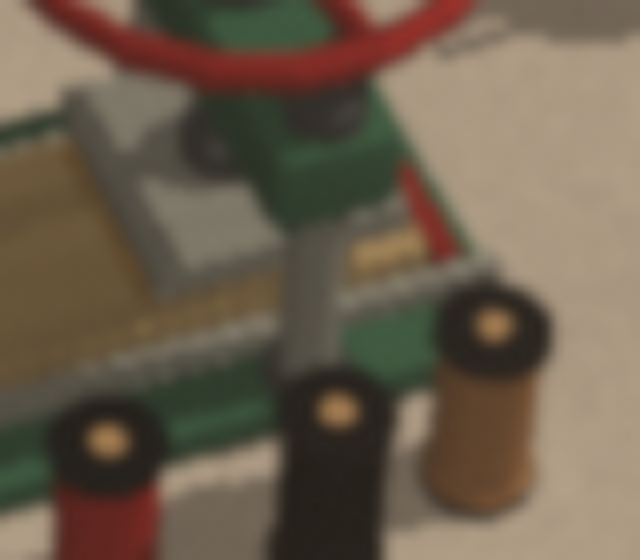

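View pics/top5.png

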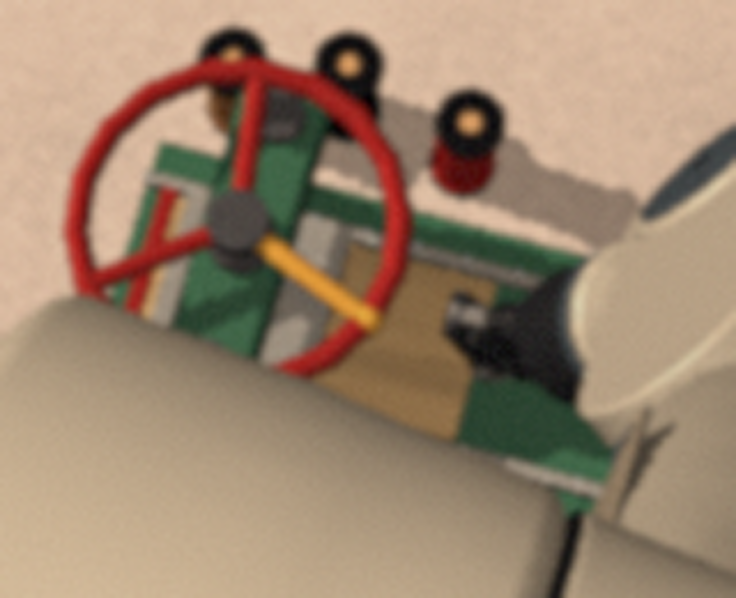

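```bash
python3 - <<'E'
from fit import *
q=np.load('q.npy');s=r.sense();R0=Ro.from_euler('xyz',s['tcp_rot'])
p0=s['eef_pos'];py=np.array([-np.sin(q[2]),np.cos(q[2]),0]);Z=np.array([0,0,1.])
P=[(p0-py*d+Z*z,R0) for d,z in [(2,0),(8,0),(20,0),(40,5),(60,20),(70,60),(75,105),(80,150),(80,190)]]
R1=lean(0,0);T=np.array([614,-32,275.])
pA=P[-1][0]
from scipy.spatial.transform import Slerp
sl=Slerp([0,1],Ro.concatenate([R0,R1]))
P+=[(pA+(T-pA)*k/6,sl(k/6)) for k in range(1,7)]+[(T,R1)]
rows(P)
E
```

```text
[[[0.0,0.0,0.0],[0.0,1.9,-0.7],0],[[0.0,0.0,0.0],[0.0,7.5,-2.7],0],[[0.0,0.0,0.0],[-0.1,18.8,-6.7],0],[[0.0,0.0,0.0],[-0.1,36.0,-18.2],0],[[0.0,0.0,0.0],[-0.1,49.8,-39.0],0],[[0.0,0.0,0.0],[0.0,45.7,-80.1],0],[[0.0,0.0,0.0],[0.1,35.3,-124.1],0],[[0.0,0.0,0.0],[0.2,24.8,-168.2],0],[[0.0,0.0,0.0],[0.3,11.4,-205.8],0],[[-3.3,-0.5,-2.8],[5.4,-21.1,-204.2],0],[[-6.5,-1.0,-5.6],[10.6,-53.5,-202.5],0],[[-9.8,-1.5,-8.4],[15.7,-86.0,-200.8],0],[[-13.0,-2.1,-11.2],[20.8,-118.4,-199.2],0],[[-16.3,-2.6,-14.0],[26.0,-150.9,-197.5],0],[[-19.5,-3.1,-16.9],[31.1,-183.3,-195.9],0],[[-19.5,-3.1,-16.9],[31.1,-183.3,-195.9],0]]
```

>>> play_rows --moves '[[[0, 0, 0], [0, 2, -0.7], 0], [[0, 0, 0], [0, 7.5, -2.7], 0], [[0, 0, 0], [0, 19, -6.7], 0], [[0, 0, 0], [0, 36, -18], 0], [[0, 0, 0], [0, 50, -39], 0], [[0, 0, 0], [0, 46, -80], 0], [[0, 0, 0], [0, 35, -124], 0], [[0, 0, 0], [0, 25, -168], 0], [[0, 0, 0], [0, 11, -206], 0], [[-3.3, -0.5, -2.8], [5, -21, -204], 0], [[-6.5, -1, -5.6], [11, -53, -202], 0], [[-9.8, -1.5, -8.4], [16, -86, -201], 0], [[-13, -2, -11.2], [21, -118, -199], 0], [[-16.3, -2.6, -14], [26, -151, -198], 0], [[-19.5, -3.1, -16.9], [31, -183, -196], 0], [[-19.5, -3.1, -16.9], [31, -183, -196], 0]]'

```text
clock: 11.35
eef_pos: [615.8, -28.2, 276.2]
tcp_rot: [3.141, -0.002, 0.007]
contact_force: [-0.2, 0.2, -0.7]
opening: -0.002
```

```bash
cat > wh.py <<'E'
from fit import *
import sys
def look(tag,ang,ctr=None):
    q=np.load('q.npy'); ctr=ctr if ctr is not None else q[:2]
    s=r.sense();print(s['clock'],s['eef_pos'].round(1),s['tcp_rot'].round(3),s['contact_force'].round(1))
    th=np.linspace(0,2*np.pi,120)
    for n in('wrist','top','side'):
        p=r.grab_frame(n); c=wcal(p,s) if n=='wrist' else p
        f=1.4 if n=='wrist' else 4.5
        I=cv2.resize(p['color'][:,:,::-1],None,fx=f,fy=f,interpolation=cv2.INTER_CUBIC)
        def pl(P,col):
            u=((proj(c,P)+.5)*f-.5).round().astype(int);cv2.polylines(I,[u.reshape(-1,1,2)],False,col,1,cv2.LINE_AA)
        for R in(78,92): pl(np.c_[ctr[0]+R*np.cos(th),ctr[1]+R*np.sin(th),190+0*th],(255,255,0))
        for k in range(3):
            a=ang+k*2*np.pi/3; pl([(ctr[0],ctr[1],196),(ctr[0]+85*np.cos(a),ctr[1]+85*np.sin(a),196)],(255,0,255))
        if n=='top': I=I[int(115*f):int(230*f),int(205*f):int(340*f)]
        if n=='side': I=I[int(165*f):int(285*f),int(230*f):int(370*f)]
        cv2.imwrite(f'pics/{tag}_{n}.png',I); np.save(f'raw_{tag}_{n}.npy',p['color'])
        np.save(f'cal_{tag}_{n}.npy',dict(K=c['K'],rvec=c['rvec'],tvec=c['tvec']),allow_pickle=True)
E
python3 -c "
from wh import *
look('a',np.radians(-128))"
```

```text
11.35 [615.8 -28.2 276.2] [ 3.141e+00 -2.000e-03  7.000e-03] [-0.2  0.2 -0.7]
```

View pics/a_wrist.png

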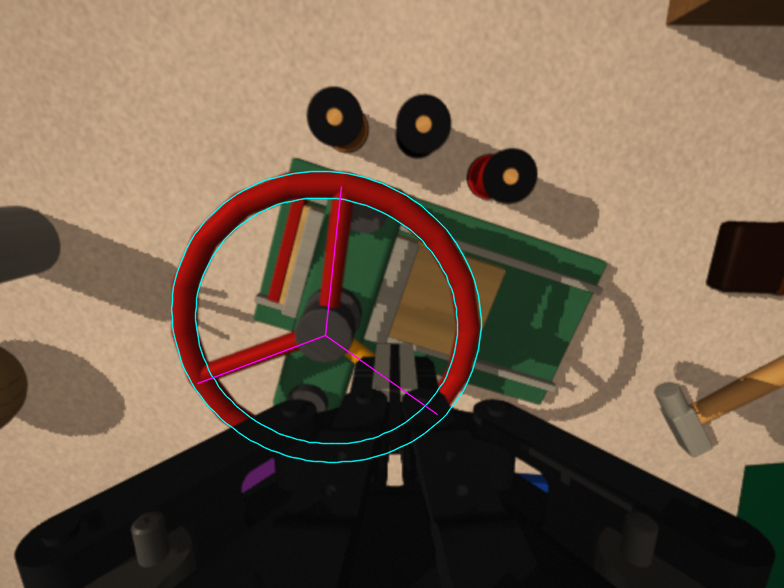

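View pics/a_side.png

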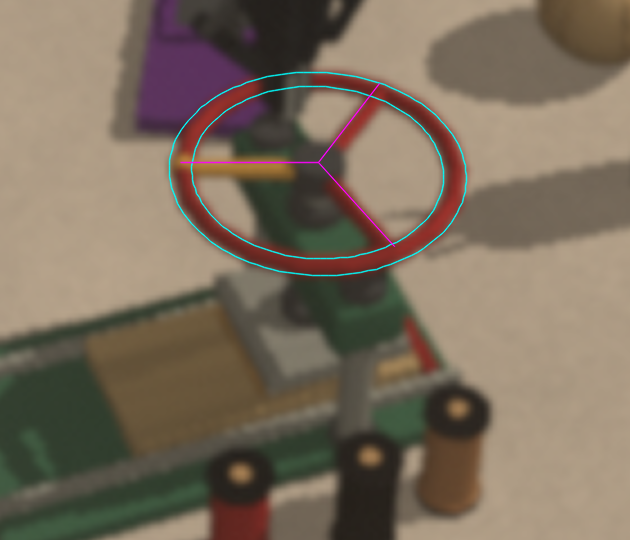

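View pics/a_top.png

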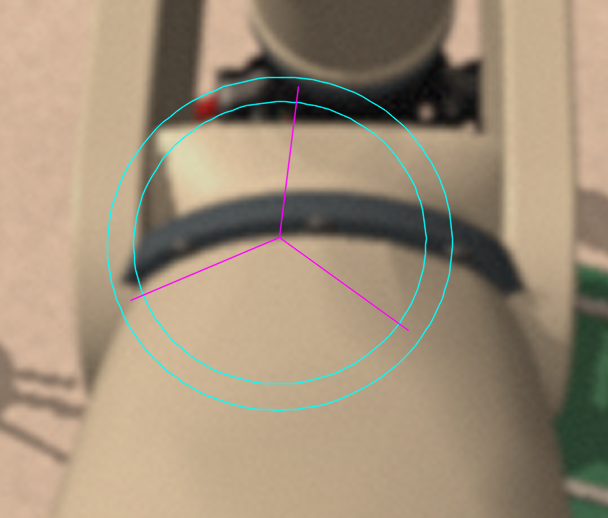

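>>> play_rows --moves '[[[0, 0, 0], [-2, 4, 30], 0], [[0, 0, 0], [-2, 4, 60], 0], [[0, 0, 0], [-2, 4, 85], 0], [[0, 0, 0], [-2, 4, 99], 0], [[0, 0, 0], [-2, 4, 99], 0]]'

```text
clock: 12.0
eef_pos: [609.3, -37.6, 173.3]
tcp_rot: [-3.141, 0.006, -0.001]
contact_force: [0.1, -1.1, 0.2]
opening: -0.003
```

```bash
python3 -c "
from wh import *
look('b',np.radians(-128))"
```

```text
12.0 [609.3 -37.6 173.3] [-3.141e+00  6.000e-03 -1.000e-03] [ 0.1 -1.1  0.2]
```

View pics/b_wrist.png

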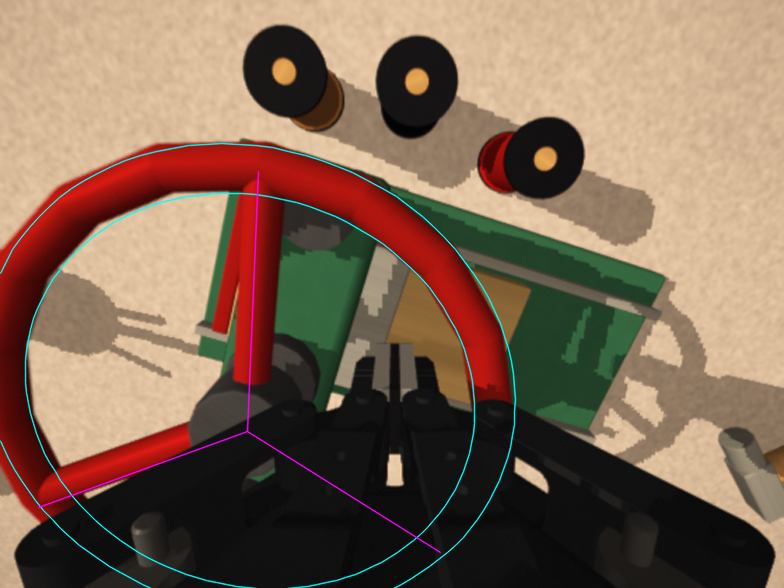

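View pics/b_side.png

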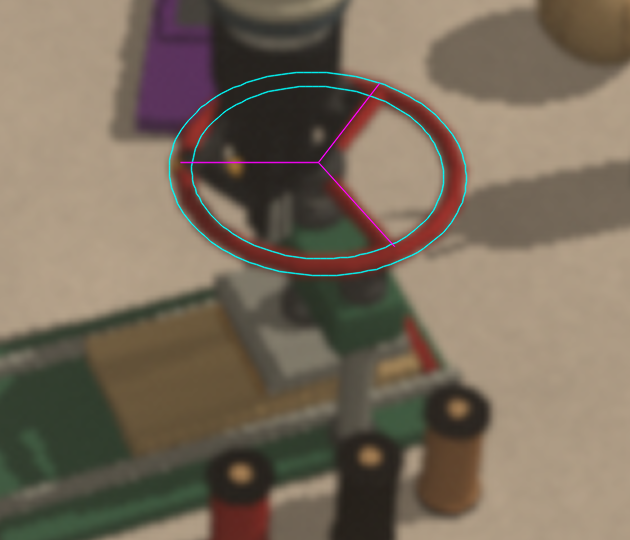

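```bash
python3 -c "
from wh import *
s=r.sense();print(s['clock'],s['eef_pos'].round(1),s['tcp_rot'].round(3),s['contact_force'].round(1))"
```

```text
12.15 [611.8 -37.  176.6] [-3.141  0.     0.   ] [ 0.4 -1.6 -0.6]
```

```bash
cat > arc.py <<'E'
from fit import *
C=np.array([596.5,12.5]);Rr=48
def arc(a0,a1,n,hold=0,z=176.5):
    s=r.sense();R=lean(0,0)
    an=np.radians(np.r_[np.linspace(a0,a1,n+1)[1:],[a1]*hold])
    rows([((C[0]+Rr*np.cos(a),C[1]+Rr*np.sin(a),z),R) for a in an],s)
def where():
    s=r.sense();d=s['eef_pos'][:2]-C;a=np.degrees(np.arctan2(d[1],d[0]));F=s['contact_force'][:2]
    t=np.array([np.sin(np.radians(a)),-np.cos(np.radians(a))]) # cw tangent
    print('t',s['clock'],'ang',a.round(1),'rad',np.hypot(*d).round(1),'z',s['eef_pos'][2].round(1),'Ft',(F@t).round(1),'F',s['contact_force'].round(1),'rot',s['tcp_rot'].round(3))
E
python3 -c "
from arc import *
where();arc(-73,-115,7)"
```

```text
t 12.15 ang -72.9 rad 51.8 z 176.6 Ft 0.1 F [ 0.4 -1.6 -0.6] rot [-3.141  0.     0.   ]
[[[0.0,0.0,0.0],[-6.1,-2.4,0.1],0],[[0.0,0.0,0.0],[-11.1,-1.7,0.1],0],[[0.0,0.0,0.0],[-16.1,-1.5,0.1],0],[[0.0,0.0,0.0],[-21.1,-1.9,0.1],0],[[0.0,0.0,0.0],[-26.1,-2.7,0.1],0],[[0.0,0.0,0.0],[-30.9,-4.1,0.1],0],[[0.0,0.0,0.0],[-35.6,-6.0,0.1],0]]
```

>>> play_rows --moves '[[[0, 0, 0], [-6, -2.4, 0], 0], [[0, 0, 0], [-11, -1.7, 0], 0], [[0, 0, 0], [-16, -1.5, 0], 0], [[0, 0, 0], [-21, -2, 0], 0], [[0, 0, 0], [-26, -2.7, 0], 0], [[0, 0, 0], [-31, -4, 0], 0], [[0, 0, 0], [-35.6, -6, 0], 0]]'

```text
clock: 12.85
eef_pos: [576.0, -30.9, 176.8]
tcp_rot: [-3.141, -0.001, 0.0]
contact_force: [1.0, -0.3, 0.2]
opening: 0.001
```

```bash
python3 -c "
from arc import *
where();arc(-115,-125,2)
p=r.grab_frame('side');cv2.imwrite('pics/s6.png',cv2.resize(p['color'][165:285,230:370,::-1],None,fx=4.5,fy=4.5))
where()"
```

```text
t 12.85 ang -115.3 rad 48.0 z 176.8 Ft -1.1 F [ 1.  -0.3  0.2] rot [-3.141e+00 -1.000e-03  0.000e+00]
[[[0.0,0.0,0.0],[-3.5,-1.9,0.3],0],[[0.0,0.0,0.0],[-7.0,-4.1,0.3],0]]
t 12.9 ang -116.4 rad 48.1 z 176.6 Ft 1.1 F [-1.   0.5 -0.3] rot [-3.141e+00  1.000e-03  0.000e+00]
```

View pics/s6.png

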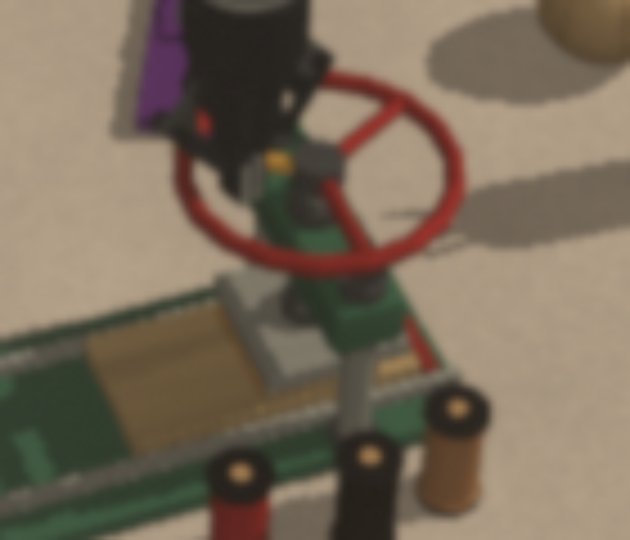

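>>> play_rows --moves '[[[0, 0, 0], [-3, -2, 0], 0], [[0, 0, 0], [-6.5, -4, 0], 0]]'

```text
clock: 13.1
eef_pos: [568.4, -26.4, 176.6]
tcp_rot: [-3.141, 0.001, 0.0]
contact_force: [1.4, -0.9, 0.8]
opening: 0.006
```

```bash
python3 -c "
from arc import *
where();arc(-125,-140,3)"
```

```text
t 13.1 ang -125.8 rad 48.0 z 176.6 Ft -1.6 F [ 1.4 -0.9  0.8] rot [-3.141e+00  1.000e-03  0.000e+00]
[[[0.0,0.0,0.0],[-2.7,-2.2,0.1],0],[[0.0,0.0,0.0],[-5.8,-5.0,0.1],0],[[0.0,0.0,0.0],[-8.7,-8.1,0.1],0]]
```

>>> play_rows --moves '[[[0, 0, 0], [-2.7, -2.2, 0], 0], [[0, 0, 0], [-5.8, -5, 0], 0], [[0, 0, 0], [-8.7, -8, 0], 0]]'

```text
clock: 13.4
eef_pos: [562.2, -19.9, 177.3]
tcp_rot: [3.139, -0.005, 0.001]
contact_force: [10.6, -10.2, -2.8]
opening: -0.001
```

```bash
python3 -c "
from arc import *
where();arc(-140,-152,2)"
```

```text
t 13.4 ang -136.7 rad 47.2 z 177.3 Ft -14.7 F [ 10.6 -10.2  -2.8] rot [ 3.139e+00 -5.000e-03  1.000e-03]
[[[0.1,-0.3,0.0],[-5.5,-5.5,0.8],0],[[0.1,-0.3,0.0],[-8.1,-9.8,0.8],0]]
```

```bash
python3 -c "
from arc import *
from wh import look
look('c',np.radians(-163),C)
where()"
```

```text
13.4 [562.2 -19.9 177.3] [ 3.139e+00 -5.000e-03  1.000e-03] [ 10.6 -10.2  -2.8]
t 13.55 ang -137.7 rad 47.5 z 177.3 Ft -7.9 F [ 5.1 -6.1  0.2] rot [ 3.14e+00 -3.00e-03  1.00e-03]
```

View pics/c_wrist.png

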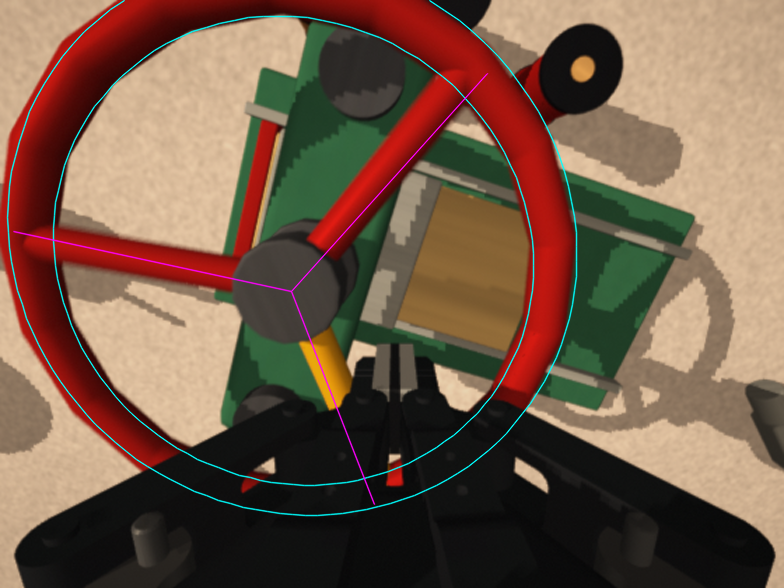

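View pics/c_side.png

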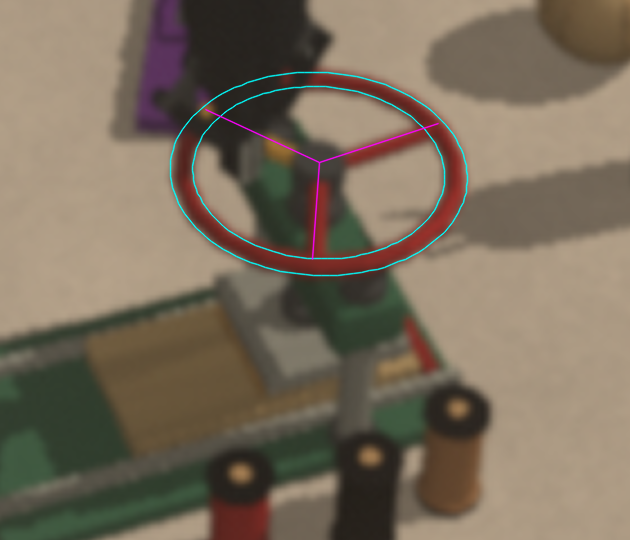

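```bash
python3 -c "
from arc import *
where();arc(-138,-183,9)"
```

```text
t 13.55 ang -137.7 rad 47.5 z 177.3 Ft -7.9 F [ 5.1 -6.1  0.2] rot [ 3.14e+00 -3.00e-03  1.00e-03]
[[[0.1,-0.2,0.0],[-3.2,-3.1,0.8],0],[[0.1,-0.2,0.0],[-5.6,-6.5,0.8],0],[[0.1,-0.2,0.0],[-7.6,-10.2,0.8],0],[[0.1,-0.2,0.0],[-9.4,-14.0,0.8],0],[[0.1,-0.2,0.0],[-10.8,-17.9,0.8],0],[[0.1,-0.2,0.0],[-11.8,-22.0,0.8],0],[[0.1,-0.2,0.0],[-12.5,-26.1,0.8],0],[[0.1,-0.2,0.0],[-12.8,-30.3,0.7],0],[[0.1,-0.2,0.0],[-12.8,-34.5,0.7],0]]
```

>>> play_rows --moves '[[[0, 0, 0], [-3.2, -3, 0.5], 0], [[0, 0, 0], [-5.6, -6.5, 0.5], 0], [[0, 0, 0], [-7.6, -10, 0.5], 0], [[0, 0, 0], [-9.4, -14, 0.5], 0], [[0, 0, 0], [-10.8, -18, 0.5], 0], [[0, 0, 0], [-11.8, -22, 0.5], 0], [[0, 0, 0], [-12.5, -26, 0.5], 0], [[0, 0, 0], [-12.8, -30.3, 0.5], 0], [[0, 0, 0], [-12.8, -34.5, 0.5], 0]]'

```text
clock: 14.45
eef_pos: [549.1, 12.8, 177.2]
tcp_rot: [3.136, -0.005, 0.001]
contact_force: [0.9, -13.3, 1.7]
opening: -0.006
```

```bash
python3 -c "
from arc import *
where();arc(-183,-243,12)"
```

```text
t 14.45 ang 179.6 rad 47.4 z 177.2 Ft -13.3 F [  0.9 -13.3   1.7] rot [ 3.136e+00 -5.000e-03  1.000e-03]
[[[0.3,-0.3,0.1],[-0.1,-6.3,0.6],0],[[0.3,-0.3,0.1],[0.7,-10.5,0.6],0],[[0.3,-0.3,0.1],[1.8,-14.5,0.6],0],[[0.3,-0.3,0.1],[3.3,-18.4,0.6],0],[[0.3,-0.3,0.1],[5.1,-22.2,0.6],0],[[0.3,-0.3,0.1],[7.2,-25.8,0.6],0],[[0.3,-0.3,0.1],[9.7,-29.2,0.5],0],[[0.3,-0.3,0.1],[12.4,-32.4,0.5],0],[[0.3,-0.3,0.1],[15.4,-35.3,0.5],0],[[0.3,-0.3,0.1],[18.6,-38.0,0.5],0],[[0.3,-0.3,0.1],[22.1,-40.3,0.5],0],[[0.3,-0.3,0.1],[25.7,-42.4,0.5],0]]
```

>>> play_rows --moves '[[[0.2, -0.2, 0], [0, -6.3, 0.5], 0], [[0.2, -0.2, 0], [0.7, -10.5, 0.5], 0], [[0.2, -0.2, 0], [1.8, -14.5, 0.5], 0], [[0.2, -0.2, 0], [3.3, -18.4, 0.5], 0], [[0.2, -0.2, 0], [5, -22, 0.5], 0], [[0.2, -0.2, 0], [7.2, -26, 0.5], 0], [[0.2, -0.2, 0], [9.7, -29, 0.5], 0], [[0.2, -0.2, 0], [12.4, -32.4, 0.5], 0], [[0.2, -0.2, 0], [15.4, -35.3, 0.5], 0], [[0.2, -0.2, 0], [18.6, -38, 0.5], 0], [[0.2, -0.2, 0], [22, -40.3, 0.5], 0], [[0.2, -0.2, 0], [25.7, -42.4, 0.5], 0]]'

```text
clock: 15.65
eef_pos: [570.6, 53.7, 174.8]
tcp_rot: [3.136, 0.008, 0.002]
contact_force: [-9.1, -9.1, -1.3]
opening: 0.0
```

```bash
python3 -c "
from arc import *
where();arc(-243,-303,12)"
```

```text
t 15.65 ang 122.2 rad 48.6 z 174.8 Ft -12.5 F [-9.1 -9.1 -1.3] rot [3.136e+00 8.000e-03 2.000e-03]
[[[0.3,0.5,0.1],[7.9,-3.3,-1.8],0],[[0.3,0.5,0.1],[11.9,-4.7,-1.9],0],[[0.3,0.5,0.1],[15.9,-5.8,-1.9],0],[[0.3,0.5,0.1],[20.1,-6.4,-1.9],0],[[0.3,0.5,0.1],[24.3,-6.8,-2.0],0],[[0.3,0.5,0.1],[28.4,-6.7,-2.0],0],[[0.3,0.5,0.1],[32.6,-6.3,-2.0],0],[[0.3,0.5,0.1],[36.7,-5.5,-2.1],0],[[0.3,0.5,0.1],[40.8,-4.4,-2.1],0],[[0.3,0.5,0.1],[44.7,-2.9,-2.1],0],[[0.3,0.5,0.1],[48.5,-1.1,-2.1],0],[[0.3,0.5,0.1],[52.1,1.0,-2.2],0]]
```

>>> play_rows --moves '[[[0.2, 0.3, 0], [6, -3, -1.5], 0], [[0.2, 0.3, 0], [11, -4.6, -1.8], 0], [[0.2, 0.3, 0], [15.9, -5.8, -1.8], 0], [[0.2, 0.3, 0], [20, -6.4, -1.8], 0], [[0.2, 0.3, 0], [24.3, -6.8, -1.8], 0], [[0.2, 0.3, 0], [28.4, -6.7, -1.8], 0], [[0.2, 0.3, 0], [32.6, -6.3, -1.8], 0], [[0.2, 0.3, 0], [36.7, -5.5, -1.8], 0], [[0.2, 0.3, 0], [40.8, -4.4, -1.8], 0], [[0.2, 0.3, 0], [44.7, -3, -1.8], 0], [[0.2, 0.3, 0], [48.5, -1, -1.8], 0], [[0.2, 0.3, 0], [52, 1, -1.8], 0]]'

```text
clock: 16.85
eef_pos: [616.6, 53.5, 174.0]
tcp_rot: [3.141, 0.016, 0.001]
contact_force: [-18.5, 3.0, 3.8]
opening: -0.001
```

```bash
python3 -c "
from arc import *
where();arc(-303,-363,12)
p=r.grab_frame('side');cv2.imwrite('pics/s7.png',cv2.resize(p['color'][165:285,230:370,::-1],None,fx=4.5,fy=4.5))
where()"
```

```text
t 16.85 ang 63.9 rad 45.7 z 174.0 Ft -18.0 F [-18.5   3.    3.8] rot [3.141e+00 1.600e-02 1.000e-03]
[[[0.0,0.9,0.1],[9.4,3.2,-2.6],0],[[0.0,0.9,0.1],[12.6,6.0,-2.7],0],[[0.0,0.9,0.1],[15.5,8.9,-2.7],0],[[0.0,0.9,0.1],[18.2,12.2,-2.7],0],[[0.0,0.9,0.1],[20.6,15.6,-2.8],0],[[0.0,0.9,0.1],[22.6,19.3,-2.8],0],[[0.0,0.9,0.1],[24.4,23.1,-2.8],0],[[0.0,0.9,0.1],[25.8,27.0,-2.9],0],[[0.0,0.9,0.1],[26.8,31.1,-2.9],0],[[0.0,0.9,0.1],[27.5,35.2,-2.9],0],[[0.0,0.9,0.1],[27.8,39.4,-2.9],0],[[0.0,0.9,0.1],[27.8,43.6,-2.9],0]]
t 16.9 ang 62.7 rad 46.1 z 174.2 Ft -13.3 F [-12.4   5.    0.5] rot [3.141e+00 1.400e-02 1.000e-03]
```

View pics/s7.png

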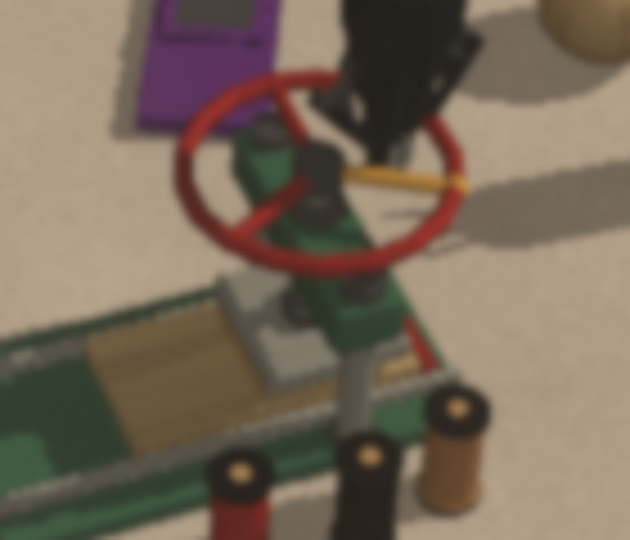

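```bash
python3 -c "
from arc import *
where();arc(-300,-360,13,z=177)"
```

```text
t 16.9 ang 62.7 rad 46.1 z 174.2 Ft -13.3 F [-12.4   5.    0.5] rot [3.141e+00 1.400e-02 1.000e-03]
[[[0.0,0.8,0.1],[6.1,1.5,-2.9],0],[[0.0,0.8,0.1],[9.2,3.8,-3.0],0],[[0.0,0.8,0.1],[12.1,6.3,-3.0],0],[[0.0,0.8,0.1],[14.7,9.1,-3.0],0],[[0.0,0.8,0.1],[17.2,12.1,-3.1],0],[[0.0,0.8,0.1],[19.4,15.3,-3.1],0],[[0.0,0.8,0.1],[21.3,18.7,-3.1],0],[[0.0,0.8,0.1],[23.0,22.2,-3.1],0],[[0.0,0.8,0.1],[24.3,25.8,-3.2],0],[[0.0,0.8,0.1],[25.4,29.5,-3.2],0],[[0.0,0.8,0.1],[26.2,33.3,-3.2],0],[[0.0,0.8,0.1],[26.6,37.1,-3.2],0],[[0.0,0.8,0.1],[26.8,41.0,-3.2],0]]
```

>>> play_rows --moves '[[[0, 0.7, 0], [6, 1.5, -2.5], 0], [[0, 0.7, 0], [9.2, 3.8, -3], 0], [[0, 0.7, 0], [12, 6.3, -3], 0], [[0, 0.7, 0], [14.7, 9, -3], 0], [[0, 0.7, 0], [17.2, 12, -3], 0], [[0, 0.7, 0], [19.4, 15.3, -3], 0], [[0, 0.7, 0], [21.3, 18.7, -3], 0], [[0, 0.7, 0], [23, 22.2, -3], 0], [[0, 0.7, 0], [24.3, 25.8, -3], 0], [[0, 0.7, 0], [25.4, 29.5, -3], 0], [[0, 0.7, 0], [26.2, 33.3, -3], 0], [[0, 0.7, 0], [26.6, 37, -3], 0], [[0, 0.7, 0], [26.8, 41, -3], 0]]'

```text
clock: 18.2
eef_pos: [642.7, 16.0, 175.6]
tcp_rot: [-3.137, 0.006, 0.001]
contact_force: [-1.2, 15.0, -3.6]
opening: -0.003
```

```bash
python3 -c "
from arc import *
where();arc(-360,-425,14,z=177)"
```

```text
t 18.2 ang 4.4 rad 46.4 z 175.6 Ft -15.0 F [-1.2 15.  -3.6] rot [-3.137e+00  6.000e-03  1.000e-03]
[[[-0.3,0.3,0.0],[1.6,7.4,-1.4],0],[[-0.3,0.3,0.0],[1.1,11.3,-1.4],0],[[-0.3,0.3,0.0],[0.3,15.1,-1.5],0],[[-0.3,0.3,0.0],[-0.8,18.8,-1.5],0],[[-0.3,0.3,0.0],[-2.1,22.5,-1.5],0],[[-0.3,0.3,0.0],[-3.8,26.0,-1.5],0],[[-0.3,0.3,0.0],[-5.8,29.3,-1.5],0],[[-0.3,0.3,0.0],[-8.0,32.5,-1.5],0],[[-0.3,0.3,0.0],[-10.5,35.5,-1.5],0],[[-0.3,0.3,0.0],[-13.2,38.3,-1.5],0],[[-0.3,0.3,0.0],[-16.1,40.9,-1.5],0],[[-0.3,0.3,0.0],[-19.2,43.2,-1.5],0],[[-0.3,0.3,0.0],[-22.5,45.2,-1.5],0],[[-0.3,0.3,0.0],[-26.0,47.0,-1.5],0]]
```

>>> play_rows --moves '[[[-0.2, 0.2, 0], [1.6, 5.5, -1], 0], [[-0.2, 0.2, 0], [1.1, 10.5, -1.4], 0], [[-0.2, 0.2, 0], [0.3, 15, -1.4], 0], [[-0.2, 0.2, 0], [-0.8, 18.8, -1.4], 0], [[-0.2, 0.2, 0], [-2, 22.5, -1.4], 0], [[-0.2, 0.2, 0], [-3.8, 26, -1.4], 0], [[-0.2, 0.2, 0], [-5.8, 29.3, -1.4], 0], [[-0.2, 0.2, 0], [-8, 32.5, -1.4], 0], [[-0.2, 0.2, 0], [-10.5, 35.5, -1.4], 0], [[-0.2, 0.2, 0], [-13, 38.3, -1.4], 0], [[-0.2, 0.2, 0], [-16, 41, -1.4], 0], [[-0.2, 0.2, 0], [-19.2, 43.2, -1.4], 0], [[-0.2, 0.2, 0], [-22.5, 45.2, -1.4], 0], [[-0.2, 0.2, 0], [-26, 47, -1.4], 0]]'

```text
clock: 19.6
eef_pos: [619.5, -29.5, 177.5]
tcp_rot: [-3.138, -0.004, 0.001]
contact_force: [11.0, 5.8, -4.5]
opening: -0.0
```

```bash
python3 -c "
from arc import *
where();arc(-425,-480,12,z=177)
p=r.grab_frame('side');cv2.imwrite('pics/s8.png',cv2.resize(p['color'][165:285,230:370,::-1],None,fx=4.5,fy=4.5))
where()"
```

```text
t 19.6 ang -61.3 rad 47.8 z 177.5 Ft -12.4 F [11.   5.8 -4.5] rot [-3.138e+00 -4.000e-03  1.000e-03]
[[[-0.2,-0.2,0.0],[-6.2,3.0,0.5],0],[[-0.2,-0.2,0.0],[-9.9,4.2,0.5],0],[[-0.2,-0.2,0.0],[-13.6,5.1,0.5],0],[[-0.2,-0.2,0.0],[-17.4,5.7,0.4],0],[[-0.2,-0.2,0.0],[-21.2,6.0,0.4],0],[[-0.2,-0.2,0.0],[-25.1,6.0,0.4],0],[[-0.2,-0.2,0.0],[-28.9,5.7,0.4],0],[[-0.2,-0.2,0.0],[-32.7,5.0,0.4],0],[[-0.2,-0.2,0.0],[-36.4,4.1,0.4],0],[[-0.2,-0.2,0.0],[-40.1,2.9,0.4],0],[[-0.2,-0.2,0.0],[-43.6,1.4,0.3],0],[[-0.2,-0.2,0.0],[-47.0,-0.4,0.3],0]]
t 19.65 ang -62.3 rad 47.9 z 177.5 Ft -9.7 F [ 8.4  5.  -1.8] rot [-3.139e+00 -3.000e-03  1.000e-03]
```

View pics/s8.png

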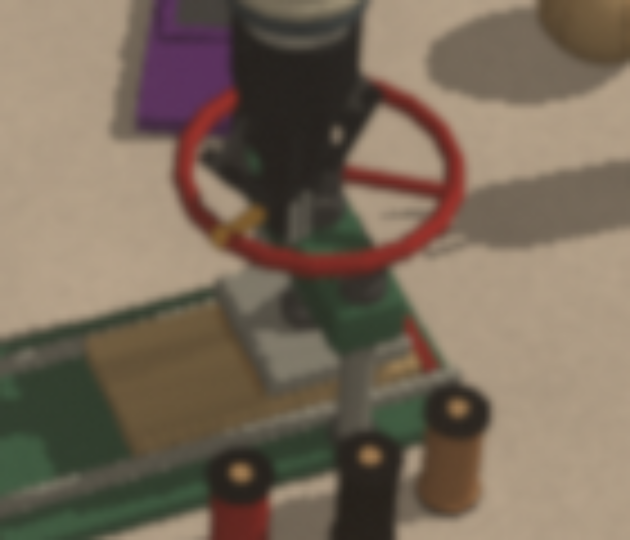

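```bash
python3 -c "
from arc import *
where();arc(-423,-478,12,1,z=177)"
```

```text
t 19.65 ang -62.3 rad 47.9 z 177.5 Ft -9.7 F [ 8.4  5.  -1.8] rot [-3.139e+00 -3.000e-03  1.000e-03]
[[[-0.2,-0.2,0.0],[-4.0,2.0,0.4],0],[[-0.2,-0.2,0.0],[-7.6,3.3,0.4],0],[[-0.2,-0.2,0.0],[-11.3,4.3,0.4],0],[[-0.2,-0.2,0.0],[-15.0,5.1,0.4],0],[[-0.2,-0.2,0.0],[-18.8,5.5,0.4],0],[[-0.2,-0.2,0.0],[-22.7,5.6,0.4],0],[[-0.2,-0.2,0.0],[-26.5,5.4,0.4],0],[[-0.2,-0.2,0.0],[-30.3,4.9,0.4],0],[[-0.2,-0.2,0.0],[-34.1,4.1,0.4],0],[[-0.2,-0.2,0.0],[-37.8,3.0,0.3],0],[[-0.2,-0.2,0.0],[-41.3,1.7,0.3],0],[[-0.2,-0.2,0.0],[-44.8,0.0,0.3],0],[[-0.2,-0.2,0.0],[-44.8,0.0,0.3],0]]
```

>>> play_rows --moves '[[[-0.2, -0.2, 0], [-4, 2, 0.4], 0], [[-0.2, -0.2, 0], [-7.6, 3.3, 0.4], 0], [[-0.2, -0.2, 0], [-11.3, 4.3, 0.4], 0], [[-0.2, -0.2, 0], [-15, 5, 0.4], 0], [[-0.2, -0.2, 0], [-18.8, 5.5, 0.4], 0], [[-0.2, -0.2, 0], [-22.7, 5.6, 0.4], 0], [[-0.2, -0.2, 0], [-26.5, 5.4, 0.4], 0], [[-0.2, -0.2, 0], [-30.3, 5, 0.4], 0], [[-0.2, -0.2, 0], [-34, 4, 0.4], 0], [[-0.2, -0.2, 0], [-37.8, 3, 0.4], 0], [[-0.2, -0.2, 0], [-41.3, 1.7, 0.4], 0], [[-0.2, -0.2, 0], [-44.8, 0, 0.4], 0], [[-0.2, -0.2, 0], [-44.8, 0, 0.4], 0]]'

```text
clock: 20.95
eef_pos: [578.1, -30.5, 179.1]
tcp_rot: [3.139, -0.009, 0.001]
contact_force: [10.0, -4.4, 4.2]
opening: -0.002
```

```bash
python3 -c "
from arc import *
from wh import look
look('d',np.radians(-142),C)
where()
arc(-478,-493,5,z=177)"
```

```text
20.95 [578.1 -30.5 179.1] [ 3.139e+00 -9.000e-03  1.000e-03] [10.  -4.4  4.2]
t 21.1 ang -113.3 rad 46.9 z 179.1 Ft -10.6 F [ 9.7 -4.3  4.5] rot [ 3.139e+00 -8.000e-03  1.000e-03]
[[[0.1,-0.5,0.0],[-6.2,-2.0,2.0],0],[[0.1,-0.5,0.0],[-8.3,-3.3,2.0],0],[[0.1,-0.5,0.0],[-10.4,-4.8,2.0],0],[[0.1,-0.5,0.0],[-12.4,-6.3,2.0],0],[[0.1,-0.5,0.0],[-14.2,-8.0,1.9],0]]
```

View pics/d_wrist.png

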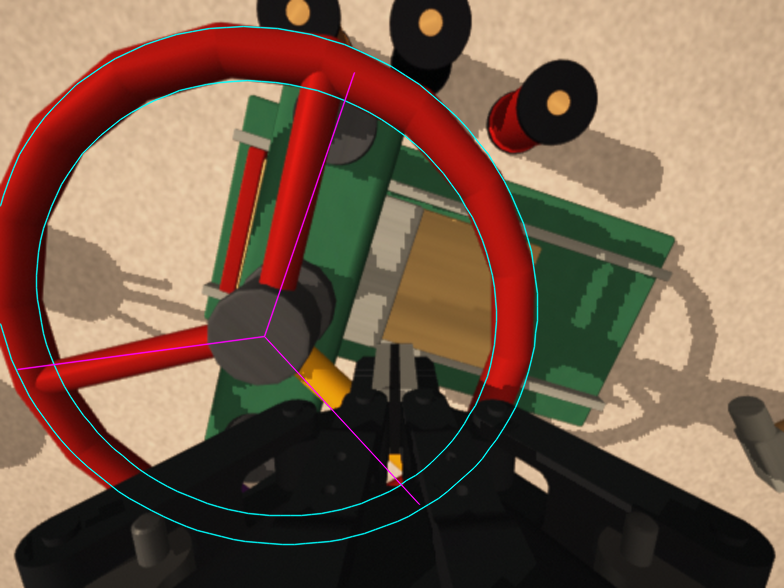

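```bash
python3 -c "
from arc import *
arc(-476,-496,7,1,z=177)"
```

```text
[[[0.1,-0.5,0.0],[-4.7,-1.1,2.0],0],[[0.1,-0.5,0.0],[-6.7,-2.3,2.0],0],[[0.1,-0.5,0.0],[-8.7,-3.6,2.0],0],[[0.1,-0.5,0.0],[-10.7,-5.0,2.0],0],[[0.1,-0.5,0.0],[-12.5,-6.5,2.0],0],[[0.1,-0.5,0.0],[-14.3,-8.1,1.9],0],[[0.1,-0.5,0.0],[-16.0,-9.8,1.9],0],[[0.1,-0.5,0.0],[-16.0,-9.8,1.9],0]]
```

>>> play_rows --moves '[[[0, -0.4, 0], [-4.7, -1, 1.5], 0], [[0, -0.4, 0], [-6.7, -2.3, 2], 0], [[0, -0.4, 0], [-8.7, -3.6, 2], 0], [[0, -0.4, 0], [-10.7, -5, 2], 0], [[0, -0.4, 0], [-12.5, -6.5, 2], 0], [[0, -0.4, 0], [-14.3, -8, 2], 0], [[0, -0.4, 0], [-16, -9.8, 2], 0], [[0, -0.4, 0], [-16, -9.8, 2], 0]]'

```text
clock: 21.9
eef_pos: [566.5, -21.7, 179.3]
tcp_rot: [3.138, -0.012, 0.001]
contact_force: [11.7, -5.9, 4.0]
opening: 0.0
```

```bash
python3 -c "
from arc import *
from wh import look
look('e',np.radians(-156),C)
where()"
```

```text
21.9 [566.5 -21.7 179.3] [ 3.138e+00 -1.200e-02  1.000e-03] [11.7 -5.9  4. ]
t 22.05 ang -131.4 rad 45.5 z 179.2 Ft -12.3 F [11.6 -5.3  5.5] rot [ 3.138e+00 -1.100e-02  1.000e-03]
```

View pics/e_wrist.png

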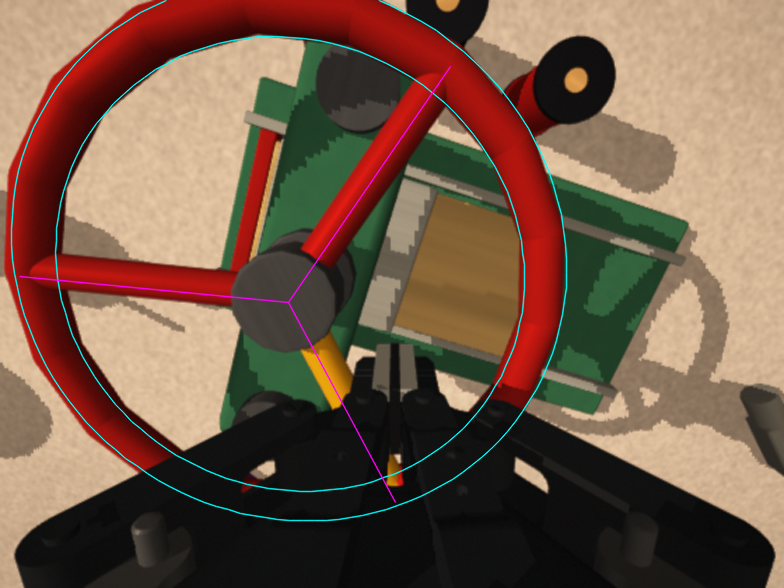

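>>> play_rows --moves '[[[0, 0, 0], [4, 4, 0], 0], [[0, 0, 0], [9, 8, 0], 0], [[0, 0, 0], [14, 11, 0], 0], [[0, 0, 0], [14, 11, 0], 0], [[0, 0, 0], [14, 11, -10], 0], [[0, 0, 0], [14, 11, -30], 0], [[0, 0, 0], [14, 11, -60], 0], [[0, 0, 0], [14, 11, -100], 0], [[0, 0, 0], [14, 11, -120], 0], [[0, 0, 0], [0, 50, -120], 0], [[0, 0, 0], [-15, 95, -120], 0], [[0, 0, 0], [-30, 140, -120], 0], [[0, 0, 0], [-45, 185, -120], 0], [[0, 0, 0], [-60, 230, -120], 0], [[0, 0, 0], [-70, 275, -120], 0], [[0, 0, 0], [-80, 320, -120], 0], [[0, 0, 0], [-80, 320, -120], 0], [[0, 0, 0], [-80, 320, -120], 0]]'

```text
clock: 23.85
eef_pos: [484.7, -341.7, 299.7]
tcp_rot: [3.138, -0.011, -0.001]
contact_force: [-0.1, 0.6, 0.2]
opening: -0.0
```

```bash
python3 -c "
from arc import *
from wh import look
look('f',np.radians(-156),C)
where()"
```

```text
23.85 [ 484.7 -341.7  299.7] [ 3.138e+00 -1.100e-02 -1.000e-03] [-0.1  0.6  0.2]
t 24.0 ang -107.5 rad 369.6 z 299.7 Ft -0.5 F [0.5 0.1 0.3] rot [ 3.138e+00 -1.100e-02  2.000e-03]
```

View pics/f_top.png

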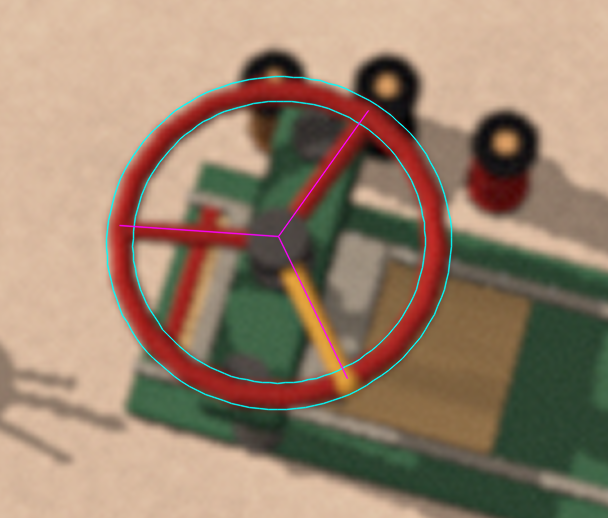

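View pics/f_side.png

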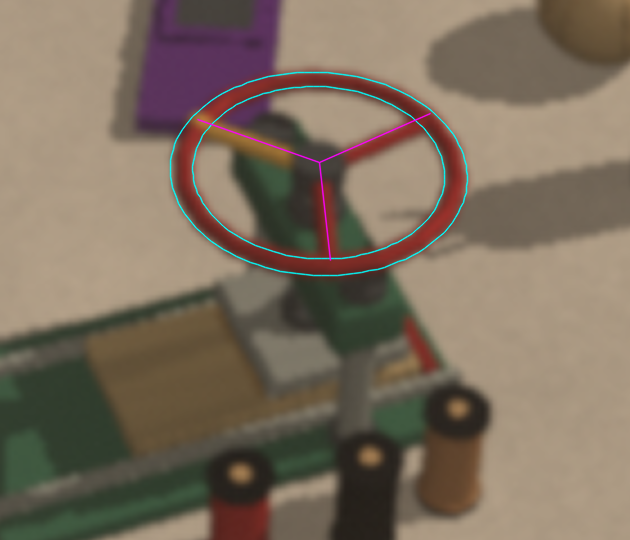

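```bash
python3 -c "
from rig import r
print(r.sense()['qvel'].round(3)); print(r.sign_off())"
```

```text
[ 0.008 -0.002 -0.001 -0.003 -0.003 -0.003]
the job is handed in; nothing more can be done
None
```

I pushed the plywood board home against the red stop and turned the handwheel one full turn of the screw past its slack. I then backed off, lifted clear and handed the job in at about 24 s of the 72 s allowed. No verdict came back.

- **Board:** the push force rose to about 28 N with no more travel. In the last top and side pictures the board lies flush with the stop.
- **Slack:** the pushing force jumped from under 2 N to about 15 N when the yellow spoke was between about -151° and -160° (world angle). I took the middle, -156°, as the point where the screw began to move.
- **Turn:** the screw resisted with about 8 to 18 N all the way round. After letting go, both pictures show the yellow spoke at about -156°, so the turn is 360° within about 5°, against the 22.5° allowed.
- **Not checked:** I could not measure the platen's 4 mm drop directly, as it is only about one pixel in the cameras. It follows from the wheel angle alone.
- **Bystanders:** the three spools look unmoved in the final pictures, and I saw no contact with anything else. I did not recheck the positions of the other bystanders.
- **Disagreement:** partway through, the leaned wrist camera placed the press about 5 mm away from my overall fit. I relied on contact force to find the stop, so this did not affect the result.

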